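Load bars in the drilling jig and lock the guide bridge

ROBOT

A 7-joint arm with a two-finger parallel gripper is mounted at the origin on a cart in front of the work surface, level with it; the furniture and walls round the work are solid. World frame = base frame: x ahead of the robot, y to its left, z up, the work surface at z = 0. Lengths are in m, angles in rad, forces in N, time in s.
With the tool pointing down it reaches from about 0.4 to 0.875 m from the base axis. Payload 19.3 kg.
Tool frame: the origin (TCP) lies at the very end of the fingers, on their centre line; the grasp point (between the pads) lies 19 mm behind it; z points along the fingers, y is the direction in which the jaws open and shut (so a half turn about z gives the same grasp; the last joint's range is limited). The gripper opens to 85 mm and grips with 20 to 120 N. Pads are 22 mm wide; open, the fingers measure 114 mm over their backs; the gripper's body (76 mm by 85 mm) begins 54 mm behind the grasp point. The pads swing forward as they close: fully open they stand 13 mm farther back than shut.
Start: joints at [1.037, 0.521, -0.036, 1.599, 0.021, 1.021, -0.113], TCP at [0.28, -0.559, 0.231] pointing down, gripper open.
Joint ranges: [-2.91, 2.91], [-0.3, 2.13], [-1.5, 1.42], [0.17, 2.43], [-1.26, 4.41], [0.16, 1.93], [-2.52, 2.52]. Speed limits (rad/s): [1.89, 1.89, 2.39, 2.39, 3.01, 3.01, 3.01].

INTERFACE

Orientations are given as [roll, pitch, yaw] about the fixed x, y, z axes, in that order (R = Rz(yaw) Ry(pitch) Rx(roll)).
In Python, from workcell import bot gives the robot as it stands.
- The arm moves only by the tool carry_out, never from a script. Its argument "targets" is a list of rows, each a list of 7 numbers: the shift along the tool's x, y, z in mm, then the turn, a rotation vector about the tool's x, y, z in units of 6 degrees (1.0 is 6 degrees), then the closure in counts, from 0 (fully open) to 255 (shut). A call has 1 to 5 rows; each row shifts and turns the commanded pose from where the row before left it, along the tool's axes as they then stand; what a row does not reach is not made up. A row lasts 1/12 s, in which the tool goes at most 41.7 mm and 7.16 degrees, less where a joint would pass 70% of its speed; a pose out of reach is approached as far as the arm can. A call is refused whole if a number of a shift passes 41.7 or a number of a turn 1, either way. A call with a gripper value outside its range is refused whole. The fingers move at their own pace and stop on an object; "force" is the grip in N (left out, the last holds). Time passes only in rows, so rows that do not move let the fingers close. It gives the time, the measured TCP pose, the force and the opening at its end, in the units of the state.
- bot.observe(): the state, without advancing time (a new reading comes with each control period).
- bot.grab_frame(name): name is "scene" or "top" or "wrist"; returns a dict with "color" (384x512x3 uint8, red, green, blue), "z_map" (384x512 float32, m along the optical axis (not along the pixel's ray), 0 where there is no reading), "K" (3x3 intrinsics, pixels), "cam_to_world" (4x4, takes a point from camera to world coordinates); the wrist camera has in their place "T_tool_cam" (4x4, takes a point from camera to tool coordinates, whose origin is the TCP and whose axes are the flange's). Camera axes: x right, y down, z forward; pixel columns grow to the right and rows downward; lengths in m; the calibration is good to about 2 mm. A picture is of the moment at which its call begins: read the wrist's pose just before it.
- bot.job_done(): hands the job in, once; it reports no verdict.
The state is a dict: "clock": time; "qpos": joint angles; "qd": joint speeds; "joint_efforts": joint torques, N m; "position": TCP position; "tool_rot": TCP orientation; "force": force on the tool from outside, world axes, zero at the start; "moment": the same for the moment, N m; "grip_width": finger opening in m.
Only numpy, scipy, OpenCV 4.12 (cv2) and the standard library are available. Lean on these libraries where they do the work, as an engineer would, in place of code of your own. Each camera call takes 0.05 s, during which the arm holds its last target. There are 200 camera calls.

TASK

Get the drilling jig ready: pull up the spring collar and turn its nose out of the bridge's way. Load all the hardwood bars lying on the table: lay them flat on the bed, roughly centred along the rail, and push them home so that the first lies flush and parallel against the rail and each further bar flush and parallel against the one before. After that set the guide bridge across them, fully down on its two locating pins, and lock it with the collar: pull up, turn the nose over the end of the bridge, let it spring down, leaving the paint bottles and the jar where they are.

Things in the scene. Friction and masses are not known exactly. Their poses are not given: they have to be found in the camera images.
- jig: drilling jig, fixed on the table: dark steel base plate 190 mm (x) by 200 mm (y, from -92 to +108 mm), 8 mm thick; its top, z = 8 mm, is the bed; origin on its underside. An aluminium rail along x, 190 mm long, 40 mm deep and 16 mm high above the bed, covers y = 55 to 95 mm; push against its face at y = 55 mm. Pushed home, the bars' centres lie at y = 45, 25 and 5 mm
- rail_foot (a point): on the jig at (0, 55, 8) mm: the middle of the rail's pushing face, which looks to -y, where it meets the bed; axes as the jig's
- foot_pin (a point): base of the pin at the jig's (0, -75, 24) mm, on a foot block 30 (x) by 28 (y) mm and as high as the rail, at the open -y side of the bed; a like pin stands on the rail at (0, 75, 24) mm. Pins are 8 mm thick and 12 mm tall with tapered tips. The bed is clear from y = -61 to 55 mm and open to -y beside the foot
- seat (a point): on the jig at (0, 0, 24) mm: midway between the two pins at the height of the rail's top; the seated bridge's origin lies here, with its y along the jig's y (either way round); axes as the jig's
- bar_a: a plain flat hardwood bar, 160 x 20 x 14 mm (long side along its x, 20 mm along its y, lying 14 mm high), about 0.06 kg; origin at the centre of its underside. Two or three of these identical bars are present; they start lying apart on the table
- bar_b: a plain flat hardwood bar, 160 x 20 x 14 mm (long side along its x, 20 mm along its y, lying 14 mm high), about 0.06 kg; origin at the centre of its underside. Two or three of these identical bars are present; they start lying apart on the table
- bar_c: a plain flat hardwood bar, 160 x 20 x 14 mm (long side along its x, 20 mm along its y, lying 14 mm high), about 0.06 kg; origin at the centre of its underside. Two or three of these identical bars are present; they start lying apart on the table
- bridge: loose guide bridge: steel plate 40 mm (x) by 185 mm (y), 14 mm thick, with brass drill bushings and two 12 mm holes at y = +75 and -75 mm that go over the jig's pins; a black upright grip 16 mm (x) by 70 mm (y), from z = 14 to 46 mm, at its middle; 0.35 kg; origin at the centre of the underside. Symmetric end for end. Seated, its underside is 2 mm above the bars
- collar_grip (a point): on the upright axis of the spring collar, at the jig's (-48, 75) mm, 58 mm above the jig's underside when down. The collar is a knurled aluminium sleeve 28 mm across (top rim 32 mm), from 18 mm below this point to 15 mm above it; it turns about its axis and lifts. y points along its nose
- nose_tip (a point): end of the collar's nose, a flat steel tongue 14 mm wide and 8 mm thick under the sleeve, reaching 42 mm out from the axis; this point is at mid thickness. Locked, it lies on the bridge's rail end
- collar_lift (a joint): height (m) to which the collar is pulled up against its spring: 0 down, 0.018 at the top; the spring pushes down with about 5 N at 0 and 14 N at the top. Down at 0 the nose's underside is 24 mm above the bed; resting on the seated bridge it reads 0.006
- collar_turn (a joint): turn of the collar (rad), growing clockwise seen from above: near 0 the nose points along the jig's +y (clear); at its end stop, 1.45, at the bridge (locked beyond 1.1; it starts here, in the bridge's way). A stop pin on the jig blocks turning between about 0.2 and 1.0 unless the collar is lifted 0.010 or more; lift about 0.014 to pass. It stays where turned
- paint_grey: bystander: grey paint bottle, 34 x 37 x 102 mm, standing beside the jig; origin under its centre; to be left alone
- paint_black: bystander: black paint bottle, 34 x 37 x 100 mm, standing behind the jig; origin under its centre; to be left alone
- spare_jar_c: bystander: empty clear jar with a grey lid, 34 x 34 x 52 mm, standing behind the jig; origin under its centre; to be left alone

How it is judged:
On the way, in this order (a step that is already met when the one before it is completed fails the run):
1. the collar is turned clear, and all bars lie flat, parallel and flush against the rail and one another ((y of bar_a in the frame of rail_foot between -0.012 and -0.008 m or (y of bar_a in the frame of rail_foot between -0.0325 and -0.0275 m and (y of bar_b in the frame of rail_foot between -0.012 and -0.008 m or y of bar_c in the frame of rail_foot between -0.012 and -0.008 m)) or (y of bar_a in the frame of rail_foot between -0.053 and -0.047 m and (y of bar_b in the frame of rail_foot between -0.0325 and -0.0275 m or y of bar_c in the frame of rail_foot between -0.0325 and -0.0275 m))) and angle between the x axis of each of bar_a, bar_b, bar_c and the x axis of jig, either way round below 0.02 rad and angle between each of bar_a, bar_b, bar_c's own z axis and vertical below 0.03 rad and z of bar_a in the frame of rail_foot between -0.003 and 0.003 m and x of bar_a in the frame of rail_foot between -0.04 and 0.04 m and (y of bar_b in the frame of rail_foot between -0.012 and -0.008 m or (y of bar_b in the frame of rail_foot between -0.0325 and -0.0275 m and (y of bar_a in the frame of rail_foot between -0.012 and -0.008 m or y of bar_c in the frame of rail_foot between -0.012 and -0.008 m)) or (y of bar_b in the frame of rail_foot between -0.053 and -0.047 m and (y of bar_a in the frame of rail_foot between -0.0325 and -0.0275 m or y of bar_c in the frame of rail_foot between -0.0325 and -0.0275 m))) and z of bar_b in the frame of rail_foot between -0.003 and 0.003 m and x of bar_b in the frame of rail_foot between -0.04 and 0.04 m and (y of bar_c in the frame of rail_foot between -0.012 and -0.008 m or (y of bar_c in the frame of rail_foot between -0.0325 and -0.0275 m and (y of bar_a in the frame of rail_foot between -0.012 and -0.008 m or y of bar_b in the frame of rail_foot between -0.012 and -0.008 m)) or (y of bar_c in the frame of rail_foot between -0.053 and -0.047 m and (y of bar_a in the frame of rail_foot between -0.0325 and -0.0275 m or y of bar_b in the frame of rail_foot between -0.0325 and -0.0275 m))) and z of bar_c in the frame of rail_foot between -0.003 and 0.003 m and x of bar_c in the frame of rail_foot between -0.04 and 0.04 m and value of joint collar_turn below 0.3 rad and contact force between each of bar_a, bar_b, bar_c and the fingers below 0.3 N), for 0.2 s.
2. the bridge is fully down on both pins and let go (distance between bridge and seat below 0.0045 m and z of bridge in the frame of seat below 0.002 m and angle between bridge's own z axis and vertical below 0.03 rad and angle between the y axis of bridge and the y axis of jig, either way round below 0.05 rad and contact force between bridge and the fingers below 0.3 N), for 0.2 s.
3. the collar has been lifted past its stop pin and stands turned over the bridge (value of joint collar_turn above 1.1 rad and value of joint collar_lift between 0.003 and 0.0085 m), for 0.2 s.
At the end, for the whole second after the job is handed in: Every bar flat on the bed, within 40 mm of centred along the rail, parallel within 0.02 rad and within 2 to 3 mm of flush against rail or next bar, no gaps; bridge down on both pins (within 2 mm in height); collar turned beyond 1.1 rad, lift 3 to 8.5 mm; bars and bridge at rest (all of step 3 and (y of bar_a in the frame of rail_foot between -0.012 and -0.008 m or (y of bar_a in the frame of rail_foot between -0.0325 and -0.0275 m and (y of bar_b in the frame of rail_foot between -0.012 and -0.008 m or y of bar_c in the frame of rail_foot between -0.012 and -0.008 m)) or (y of bar_a in the frame of rail_foot between -0.053 and -0.047 m and (y of bar_b in the frame of rail_foot between -0.0325 and -0.0275 m or y of bar_c in the frame of rail_foot between -0.0325 and -0.0275 m))) and angle between the x axis of each of bar_a, bar_b, bar_c and the x axis of jig, either way round below 0.02 rad and angle between each of bar_a, bar_b, bar_c, bridge's own z axis and vertical below 0.03 rad and z of bar_a in the frame of rail_foot between -0.003 and 0.003 m and x of bar_a in the frame of rail_foot between -0.04 and 0.04 m and (y of bar_b in the frame of rail_foot between -0.012 and -0.008 m or (y of bar_b in the frame of rail_foot between -0.0325 and -0.0275 m and (y of bar_a in the frame of rail_foot between -0.012 and -0.008 m or y of bar_c in the frame of rail_foot between -0.012 and -0.008 m)) or (y of bar_b in the frame of rail_foot between -0.053 and -0.047 m and (y of bar_a in the frame of rail_foot between -0.0325 and -0.0275 m or y of bar_c in the frame of rail_foot between -0.0325 and -0.0275 m))) and z of bar_b in the frame of rail_foot between -0.003 and 0.003 m and x of bar_b in the frame of rail_foot between -0.04 and 0.04 m and (y of bar_c in the frame of rail_foot between -0.012 and -0.008 m or (y of bar_c in the frame of rail_foot between -0.0325 and -0.0275 m and (y of bar_a in the frame of rail_foot between -0.012 and -0.008 m or y of bar_b in the frame of rail_foot between -0.012 and -0.008 m)) or (y of bar_c in the frame of rail_foot between -0.053 and -0.047 m and (y of bar_a in the frame of rail_foot between -0.0325 and -0.0275 m or y of bar_b in the frame of rail_foot between -0.0325 and -0.0275 m))) and z of bar_c in the frame of rail_foot between -0.003 and 0.003 m and x of bar_c in the frame of rail_foot between -0.04 and 0.04 m and distance between bridge and seat below 0.0045 m and z of bridge in the frame of seat below 0.002 m and angle between the y axis of bridge and the y axis of jig, either way round below 0.05 rad and linear speed of each of bridge, bar_a, bar_b, bar_c below 0.02 m/s); the robot touches nothing.
It fails at once if the grey paint bottle is shifted by more than 20 mm or tipped (distance of paint_grey from where it was at the start of the episode above 0.02 m or angle between paint_grey's own z axis and vertical above 0.3 rad).
It fails at once if the black paint bottle is shifted by more than 20 mm or tipped (distance of paint_black from where it was at the start of the episode above 0.02 m or angle between paint_black's own z axis and vertical above 0.3 rad).
It fails at once if the jar is shifted by more than 20 mm or tipped (distance of spare_jar_c from where it was at the start of the episode above 0.02 m or angle between spare_jar_c's own z axis and vertical above 0.3 rad).
Of bar_a, bar_b, bar_c only 2 to 3 are there at a start; the rules pass over those that are not, and their reading is None.
At some moment in a run one of bar_b, bar_c may be knocked a few centimetres aside while the robot is not near it.
Once in a run the grip may slacken for a moment while it holds something.
It also fails if it takes over 210 s, if anything falls off the work surface, if the arm or the gripper's body presses on something with over 40 N, if the wrist force passes 120 N, or if a joint passes its speed limit or range.

## Working session

There is one attempt and no reset: what is moved stays moved. The work goes in short steps, Python scripts to look and compute and a tool call to move; the robot and the scene stay as the last step left them, time stands still between calls to the robot, and variables do not carry over. Pictures are saved under pics/ and viewed, about 12 in all and at most 16, crops included, and the job is handed in when it is done.

Besides the shell and the picture viewer there is one more tool, called after "Request:" by a JSON object that holds its "fn" and its "kwargs". carry_out: Moves the arm, as the interface text tells. Its arguments: {"type":"object","properties":{"targets":{"type":"array","items":{"type":"array","items":{"type":"number"}}},"force":{"type":"number"}},"required":["targets"]}

```bash
mkdir -p pics; ls; cat > h.py <<'E'
import numpy as np, cv2
from scipy.spatial.transform import Rotation as R
from workcell import bot
def cloud(f, T=None):
    K=f["K"]; z=f["z_map"]; v,u=np.indices(z.shape)
    p=np.stack([(u-K[0,2])/K[0,0]*z,(v-K[1,2])/K[1,1]*z,z],-1)
    T=f["cam_to_world"] if T is None else T
    return p@T[:3,:3].T+T[:3,3]
def save(f,name,s=1.5):
    cv2.imwrite("pics/"+name+".png",cv2.resize(f["color"][:,:,::-1],None,fx=s,fy=s))
def tool():
    s=bot.observe(); return np.array(s["position"]),R.from_euler("xyz",s["tool_rot"])
E
python3 - <<'E'
from h import *
s=bot.observe(); print(s)
for n in("top","scene"):
    f=bot.grab_frame(n); save(f,n); np.savez("/tmp/"+n,**f); print(n,f["K"],f["cam_to_world"])
E
```

```text
pics
{'clock': 0.0, 'qpos': array([ 1.03683713,  0.52202845, -0.0363391 ,  1.60000655,  0.02121524,
        1.02108078, -0.11275442]), 'qd': array([ 2.87578549e-04,  1.00817385e-03, -8.01858170e-05, -4.18336069e-04,
       -7.49255658e-04, -7.46335917e-04,  7.33603147e-04]), 'joint_efforts': array([ 2.21189475e-04, -9.27112198e+01,  1.97995685e+00, -3.69931626e+01,
        1.78885827e-02,  8.10593076e-03, -8.05848367e-05]), 'position': array([ 0.27939064, -0.55870162,  0.23071713]), 'tool_rot': array([-3.14045843e+00,  8.77486604e-05,  4.63812929e-01]), 'force': array([0.37094994, 0.50084552, 0.31201085]), 'moment': array([ 0.00595636, -0.02959752,  0.01940827]), 'grip_width': 0.08562644021806463}
top [[485.29518089   0.         259.29906592]
 [  0.         485.29518089 189.3093532 ]
 [  0.           0.           1.        ]] [[-0.06285788 -0.97325697  0.22095194  0.35029141]
 [-0.9980073   0.06007581 -0.01929568  0.22754647]
 [ 0.00550579 -0.22172453 -0.9750938   1.08550783]
 [ 0.          0.          0.          1.        ]]
scene [[366.7068277    0.         252.14495469]
 [  0.         366.7068277  190.43601304]
 [  0.           0.           1.        ]] [[-0.50980913 -0.44669879  0.73522435 -0.19313114]
 [-0.85999355  0.24228405 -0.44912084  0.67822698]
 [ 0.0224886  -0.86125411 -0.5076767   0.57690058]
 [ 0.          0.          0.          1.        ]]
```

View pics/top.png

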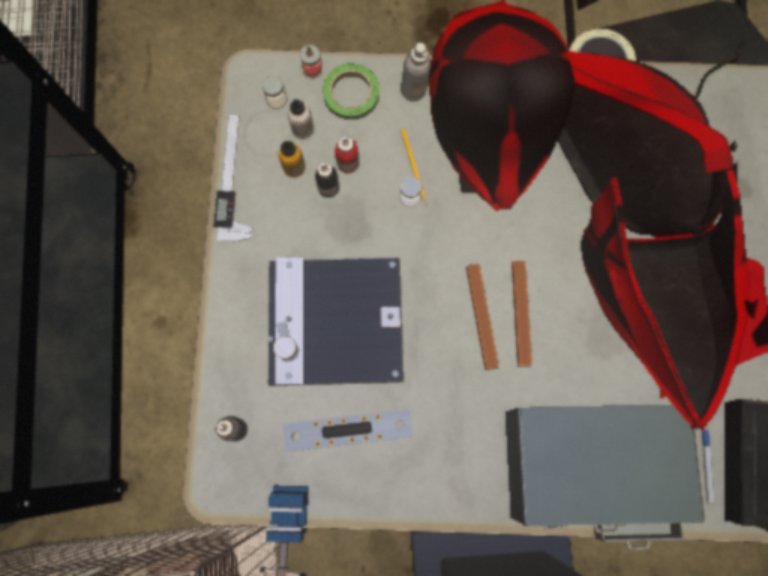

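View pics/scene.png

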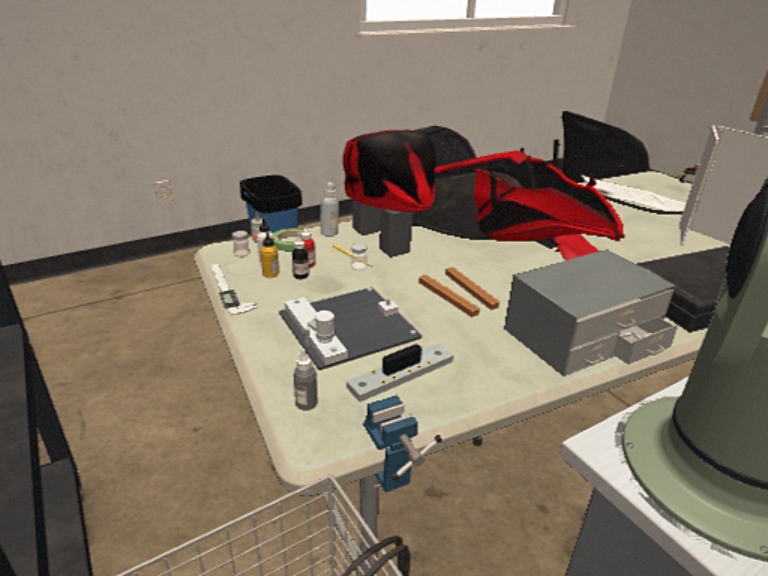

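The top view shows two bars (482,316 and 522,314), the jig with its rail on the left (centre 335,321), the collar at (286,347) with its nose over the rail pin, and the bridge at (347,430). The bottles are at (230,428) and (326,178), the jar at (410,190). Next I'll measure their poses.

```bash
cat >> h.py <<'E'
def fit(P,m,zr,name,box=None):
    m=m&(P[...,2]>zr[0])&(P[...,2]<zr[1])
    if box: m=m&(P[...,0]>box[0])&(P[...,0]<box[1])&(P[...,1]>box[2])&(P[...,1]<box[3])
    n,l,st,c=cv2.connectedComponentsWithStats(m.astype(np.uint8))
    out=[]
    for i in range(1,n):
        if st[i,4]<120: continue
        q=P[l==i]; (cx,cy),(w,h),a=cv2.minAreaRect((q[:,:2]*1000).astype(np.float32))
        if w<h: w,h,a=h,w,a+90
        a=(a+90)%180-90
        print(name,"c %.1f %.1f size %.1f %.1f long-axis deg %.2f z %.1f n %d"%(cx,cy,w,h,a,np.median(q[:,2])*1000,st[i,4]))
        out.append((cx,cy,a,w,h))
    return out
E
python3 - <<'E'
from h import *
f=dict(np.load("/tmp/top.npz")); P=cloud(f); c=f["color"].astype(int); r,g,b=c[...,0],c[...,1],c[...,2]
hsv=cv2.cvtColor(f["color"],cv2.COLOR_RGB2HSV)
fit(P,(r>g*1.4)&(g>b)&(r>80),(.005,.022),"bar",(.2,.7,-.3,.1))
B=(.3,.75,0,.5)
fit(P,(P[...,2]>0),(.008,.021),"bridgeTop(z14)",B)
fit(P,(hsv[...,2]<90),(.004,.014),"bed",B)
fit(P,(hsv[...,2]>90),(.018,.032),"rail+foot",B)
fit(P,P[...,2]>0,(.035,.055),"grip",B)
fit(P,P[...,2]>0,(.06,.12),"tall",(.3,1,-.1,.5))
fit(P,P[...,2]>0,(.045,.055),"jar",(.6,1,-.1,.5))
# plane check
for px in [(286,347),(289,319),(290,375),(289,265),(393,265),(396,374),(390,317),(403,424),(296,436),(350,470)]:
    u,v=px[0]/1.5,px[1]/1.5; print(px,(P[int(round(v)),int(round(u))]*1000).round(1))
E
```

```text
bar c 537.0 11.4 size 155.9 18.7 long-axis deg -2.45 z 13.9 n 540
bar c 536.8 71.2 size 156.5 17.9 long-axis deg 4.95 z 14.1 n 532
bridgeTop(z14) c 724.9 454.7 size 49.2 30.5 long-axis deg -7.61 z 10.0 n 197
bridgeTop(z14) c 543.7 281.6 size 189.6 180.9 long-axis deg -2.05 z 9.5 n 2924
bridgeTop(z14) c 538.4 10.2 size 158.9 20.9 long-axis deg -2.56 z 13.8 n 627
bridgeTop(z14) c 536.7 70.1 size 160.2 20.6 long-axis deg 5.38 z 13.9 n 649
bridgeTop(z14) c 381.3 279.8 size 185.0 40.1 long-axis deg -86.92 z 14.4 n 1299
bed c 725.5 455.1 size 49.2 27.0 long-axis deg -4.89 z 9.3 n 129
bed c 543.4 265.2 size 187.1 143.0 long-axis deg -2.08 z 8.3 n 4823
rail+foot c 546.6 358.8 size 189.7 42.3 long-axis deg -2.74 z 24.4 n 1237
rail+foot c 540.9 208.1 size 29.5 26.8 long-axis deg -3.48 z 24.2 n 167
grip c 732.5 165.3 size 32.9 30.0 long-axis deg -3.46 z 51.3 n 177
grip c 381.1 279.9 size 69.0 15.9 long-axis deg -86.73 z 45.6 n 253
tall c 911.4 146.0 size 41.5 34.3 long-axis deg 67.37 z 90.6 n 321
tall c 854.3 327.7 size 33.2 27.4 long-axis deg -85.12 z 71.4 n 180
tall c 793.8 258.3 size 30.7 23
[... 251 characters left out ...]
 358.5 size 29.9 29.0 long-axis deg -0.25 z 73.2 n 173
tall c 345.2 -23.7 size 153.6 93.8 long-axis deg 88.69 z 117.6 n 3423
tall c 392.1 442.2 size 31.3 30.5 long-axis deg -44.12 z 71.2 n 194
jar c 961.6 308.6 size 32.4 30.5 long-axis deg 17.65 z 51.2 n 131
jar c 911.5 367.7 size 30.8 30.7 long-axis deg 82.41 z 51.6 n 142
jar c 733.1 165.7 size 31.6 29.4 long-axis deg -4.53 z 51.8 n 151
(286, 347) [498.9 355.9  74.4]
(289, 319) [544.5 355.6  32.7]
(290, 375) [463.6 358.4  31.3]
(289, 265) [626.9 353.3  29.7]
(393, 265) [622.3 198.3  10.4]
(396, 374) [458.3 204.4   9.9]
(390, 317) [539.6 208.3  34.4]
(403, 424) [383.7 198.5  15. ]
(296, 436) [377.  356.6  -1.3]
(350, 470) [325.3 280.3  -2.1]
```

```bash
cat >> h.py <<'E'
J0=np.array([543.7,282.9]); JY=-2.2
def jig(x,y):
    a=np.deg2rad(JY); return J0+np.array([x*np.cos(a)-y*np.sin(a),x*np.sin(a)+y*np.cos(a)])
def go(x,y,z,yaw=None):
    "world mm, yaw deg -> tool-frame shift mm and turn (units of 6 deg) from measured pose"
    p,r=tool(); p=p*1000; s=bot.observe()
    t=r if yaw is None else R.from_euler("xyz",[180,0,yaw],degrees=True)
    print("t %.2f now"%s["clock"],p.round(1),"rpy",r.as_euler("xyz",degrees=True).round(2),"w %.1f"%(s["grip_width"]*1e3),"F",s["force"].round(1))
    print("  shift",r.inv().apply(np.array([x,y,z])-p).round(1),"turn",((r.inv()*t).as_rotvec(degrees=True)/6).round(2))
E
python3 - <<'E'
from h import *
f=dict(np.load("/tmp/top.npz")); P=cloud(f).reshape(-1,3)
a=np.array([.279,-.559]); b=np.array([.499,.36])
for k in range(0,11):
    c=a+(b-a)*k/10; d=np.hypot(*(P[:,:2]-c).T); m=d<.1
    print(c.round(2), m.sum(), P[m,2].max().round(3) if m.any() else None)
print(jig(-48,75)); x,y=jig(-48,75); go(x,y,180,-2.2)
E
```

```text
[ 0.28 -0.56] 0 None
[ 0.3  -0.47] 0 None
[ 0.32 -0.38] 696 0.065
[ 0.34 -0.28] 3400 0.183
[ 0.37 -0.19] 6875 0.216
[ 0.39 -0.1 ] 8964 0.222
[ 0.41 -0.01] 7092 0.175
[0.43 0.08] 6714 0.124
[0.46 0.18] 6351 0.046
[0.48 0.27] 6439 0.077
[0.5  0.36] 6254 0.077
[498.61446569 359.68733357]
t 0.10 now [ 279.4 -558.7  230.8] rpy [-1.7994e+02  1.0000e-02  2.6570e+01] w 85.2 F [ 0.1  0.2 -0.3]
  shift [ 606.9 -723.2   51.5] turn [-0.01  0.    4.8 ]
```

Request:
{"fn": "carry_out", "kwargs": {"targets": [[0,0,-40,0,0,0,90],[0,0,-40,0,0,0,90],[0,0,-20,0,0,0,90],[26,-31,0,0,0,0,90],[26,-31,0,0,0,0,90]]}}

```text
clock: 0.52
position: [0.2979, -0.4804, 0.3317]
tool_rot: [3.14, 0.0, 0.461]
force: [0.9, -0.6, -0.6]
grip_width: 0.0555
```

Request:
{"fn": "carry_out", "kwargs": {"targets": [[26,-31,0,0,0,0,90],[26,-31,0,0,0,0,90],[26,-31,0,0,0,0,90],[26,-31,0,0,0,0,90],[26,-31,0,0,0,0,90]]}}

```text
clock: 0.93
position: [0.3451, -0.2816, 0.3312]
tool_rot: [3.142, 0.0, 0.464]
force: [1.5, -0.1, -0.4]
grip_width: 0.0551
```

Request:
{"fn": "carry_out", "kwargs": {"targets": [[26,-31,0,0,0,0,90],[26,-31,0,0,0,0,90],[26,-31,0,0,0,0,90],[26,-31,0,0,0,0,90],[26,-31,0,0,0,0,90]]}}

```text
clock: 1.35
position: [0.392, -0.0848, 0.3314]
tool_rot: [3.141, -0.0, 0.464]
force: [2.1, 0.1, 1.0]
grip_width: 0.0553
```

Request:
{"fn": "carry_out", "kwargs": {"targets": [[26,-31,0,0,0,0,90],[26,-31,0,0,0,0,90],[26,-31,0,0,0,0,90],[26,-31,0,0,0,0,90],[26,-31,0,0,0,0,90]]}}

```text
clock: 1.77
position: [0.4391, 0.112, 0.3314]
tool_rot: [3.141, -0.0, 0.463]
force: [1.2, -1.9, -0.1]
grip_width: 0.055
```

Request:
{"fn": "carry_out", "kwargs": {"targets": [[26,-31,0,0,0,0,90],[26,-31,0,0,0,0,90],[26,-31,20,0,0,0,90],[0,0,40,0,0,0,90],[0,0,40,0,0,0,90]]}}

```text
clock: 2.18
position: [0.4665, 0.2276, 0.2318]
tool_rot: [-3.14, -0.002, 0.467]
force: [1.9, -1.1, -1.6]
grip_width: 0.0554
```

```bash
python3 - <<'E'
from h import *
x,y=jig(-48,75); go(x,y,180,-2.2); print(bot.observe()["qpos"].round(2))
f=bot.grab_frame("wrist"); save(f,"w1"); print(f["K"],f["T_tool_cam"].round(3))
p,r=tool(); T=np.eye(4); T[:3,:3]=r.as_matrix(); T[:3,3]=p
P=cloud(f,T@f["T_tool_cam"])
m=P[...,2]>0.002
fit(P,m,(.065,.078),"collar",(.42,.6,.3,.45))
c=cv2.cvtColor(f["color"],cv2.COLOR_RGB2HSV)
fit(P,m,(.021,.027),"rail",(.3,.75,.15,.45)); fit(P,m,(.004,.012),"bed",(.3,.75,.15,.45))
E
```

```text
t 2.18 now [466.5 227.6 231.8] rpy [-1.7993e+02 -1.1000e-01  2.6760e+01] w 55.4 F [ 1.9 -1.1 -1.6]
  shift [  88.  -103.4   52.1] turn [-0.02 -0.01  4.83]
[-0.11  0.4  -0.6   1.86  0.27  0.96 -1.93]
[[280.83070268   0.         254.23104649]
 [  0.         280.83070268 195.0442922 ]
 [  0.           0.           1.        ]] [[-0.    -0.961 -0.277  0.071]
 [ 1.    -0.001  0.    -0.001]
 [-0.001 -0.277  0.961 -0.143]
 [ 0.     0.     0.     1.   ]]
collar c 497.0 354.3 size 28.5 28.2 long-axis deg -69.34 z 65.6 n 421
bed c 537.3 333.0 size 174.5 0.9 long-axis deg -2.20 z 8.0 n 236
bed c 378.5 275.3 size 185.3 41.4 long-axis deg -87.22 z 7.7 n 2856
bed c 304.6 361.5 size 49.1 9.2 long-axis deg -89.95 z 5.3 n 156
```

Request:
{"fn": "carry_out", "kwargs": {"targets": [[18,-21,0,0,0,1,90],[18,-21,0,0,0,1,90],[0,0,0,0,0,1,90],[0,0,0,0,0,1,90],[0,0,0,0,0,0.8,90]]}}

```text
clock: 2.65
position: [0.4828, 0.2781, 0.2337]
tool_rot: [-3.142, 0.0, -0.044]
force: [0.7, -0.6, 0.1]
grip_width: 0.0548
```

Request:
{"fn": "carry_out", "kwargs": {"targets": [[0,0,0,0,0,0,90],[0,0,0,0,0,0,90],[0,0,0,0,0,0,90]]}}

```text
clock: 2.9
position: [0.4829, 0.2777, 0.2334]
tool_rot: [-3.142, -0.0, -0.036]
force: [0.2, 0.3, -0.4]
grip_width: 0.0555
```

```bash
cat >> h.py <<'E'
def wrist(name=None):
    p,r=tool(); T=np.eye(4); T[:3,:3]=r.as_matrix(); T[:3,3]=p
    f=bot.grab_frame("wrist")
    if name: save(f,name)
    return f,cloud(f,T@f["T_tool_cam"])
E
python3 - <<'E'
from h import *
x,y=jig(-48,75); go(x,y,62,-2.2); print(bot.observe()["qpos"].round(2))
f,P=wrist("w1")
m=P[...,2]>0.002
fit(P,m,(.068,.078),"collar",(.42,.6,.3,.45))
fit(P,m,(.021,.027),"rail",(.3,.75,.15,.45)); fit(P,m,(.004,.012),"bed",(.3,.75,.15,.45))
fit(P,m,(.012,.016),"bridge",(.3,.45,.15,.45))
E
```

```text
t 2.90 now [482.9 277.7 233.4] rpy [-1.80e+02 -1.00e-02 -2.07e+00] w 55.5 F [ 0.2  0.3 -0.4]
  shift [ 12.8 -82.5 171.4] turn [-0.   -0.    0.02]
[-0.28  0.44 -0.48  1.76  0.24  0.99 -2.45]
collar c 501.1 358.6 size 30.3 30.2 long-axis deg 88.11 z 73.4 n 636
rail c 549.0 357.2 size 188.3 40.5 long-axis deg -2.04 z 24.6 n 4231
rail c 542.9 207.5 size 28.3 28.2 long-axis deg -2.18 z 24.6 n 531
bed c 582.6 384.5 size 122.2 9.1 long-axis deg -2.05 z 8.6 n 686
bed c 545.3 264.0 size 188.8 147.5 long-axis deg -2.12 z 8.7 n 17359
bed c 402.7 280.7 size 184.4 1.6 long-axis deg -87.06 z 8.0 n 292
bed c 304.9 354.8 size 29.3 11.5 long-axis deg 84.00 z 10.5 n 122
bridge c 383.1 279.5 size 184.9 41.2 long-axis deg -86.86 z 14.6 n 1956
```

View pics/w1.png

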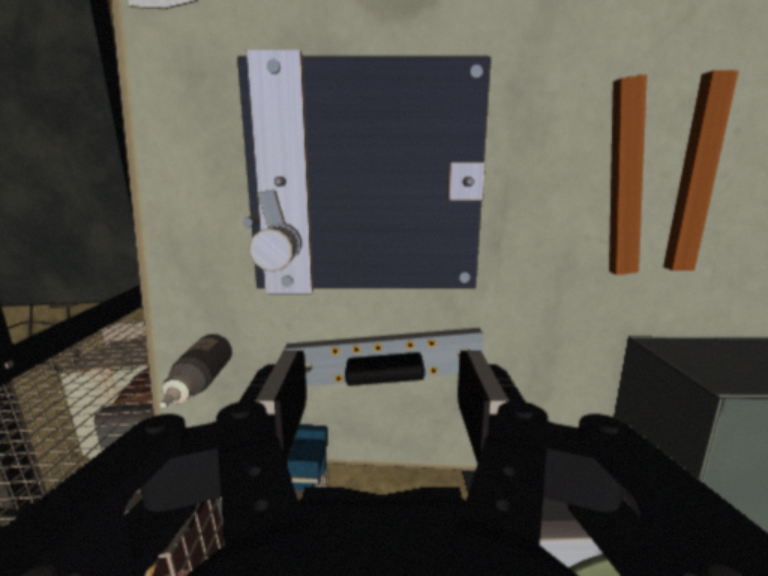

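Request:
{"fn": "carry_out", "kwargs": {"targets": [[0,0,0,0,0,-1,90],[0,0,0,0,0,-1,90],[0,0,0,0,0,-1,90],[0,0,0,0,0,-0.7,90],[22,-35.6,0,0,0,0,90]]}}

```text
clock: 3.37
position: [0.4927, 0.3118, 0.233]
tool_rot: [3.137, 0.001, 0.348]
force: [2.6, -0.9, 0.1]
grip_width: 0.0554
```

Request:
{"fn": "carry_out", "kwargs": {"targets": [[22,-35.6,0,0,0,0,90],[0,0,40,0,0,0,90],[0,0,40,0,0,0,90],[0,0,40,0,0,0,90],[0,0,0,0,0,0,90]]}}

```text
clock: 3.78
position: [0.497, 0.357, 0.1063]
tool_rot: [3.139, 0.009, 0.351]
force: [-1.6, -0.4, -1.9]
grip_width: 0.0556
```

Request:
{"fn": "carry_out", "kwargs": {"targets": [[0,0,0,0,0,0,90],[0,0,0,0,0,0,90]]}}

```text
clock: 3.95
position: [0.5005, 0.3602, 0.1151]
tool_rot: [-3.141, -0.002, 0.349]
force: [0.2, -0.7, 0.9]
grip_width: 0.0557
```

```bash
sed -i 's/^J0=.*/J0=np.array([544.8,282.9]); JY=-2.1/' h.py; python3 - <<'E'
from h import *
x,y=jig(-48,75); go(x,y,41,20); print(jig(-48,75),bot.observe()["qpos"].round(2))
f,P=wrist("w2")
m=P[...,2]>0.002
fit(P,m,(.068,.078),"collar",(.42,.6,.3,.45))
fit(P,m,(.021,.027),"rail",(.3,.75,.15,.45)); fit(P,m,(.004,.012),"bed",(.3,.75,.15,.45))
E
```

```text
t 3.95 now [500.5 360.2 115.1] rpy [-1.7995e+02 -1.1000e-01  1.9990e+01] w 55.7 F [ 0.2 -0.7  0.9]
  shift [-1.2  0.3 74.1] turn [-0.01 -0.02 -0.  ]
[499.58051525 359.60852755] [-0.39  0.69 -0.5   1.7   0.41  0.86 -2.29]
collar c 501.2 359.6 size 31.2 30.6 long-axis deg 20.27 z 73.3 n 1463
rail c 549.0 357.4 size 190.0 40.2 long-axis deg -2.15 z 24.6 n 8769
rail c 543.3 208.1 size 30.0 28.7 long-axis deg -2.46 z 24.5 n 949
rail c 389.5 295.0 size 44.6 11.5 long-axis deg -71.39 z 23.8 n 164
bed c 550.3 383.8 size 189.3 13.0 long-axis deg -2.12 z 8.6 n 3236
bed c 545.7 262.4 size 189.9 144.4 long-axis deg -2.19 z 8.7 n 28947
bed c 406.2 435.4 size 28.8 8.8 long-axis deg 58.62 z 8.4 n 134
bed c 401.2 313.9 size 118.0 2.3 long-axis deg -87.06 z 8.1 n 500
```

Request:
{"fn": "carry_out", "kwargs": {"targets": [[0,0,38,0,0,0,90],[0,0,36,0,0,0,90],[0,0,0,0,0,0,90],[0,0,0,0,0,0,255],[0,0,0,0,0,0,255]], "force": 60}}

```text
clock: 4.42
position: [0.5009, 0.3604, 0.0418]
tool_rot: [-3.141, -0.003, 0.348]
force: [2.1, -11.8, 8.3]
grip_width: 0.0321
```

Request:
{"fn": "carry_out", "kwargs": {"targets": [[0,0,0,0,0,0,255],[0,0,0,0,0,0,255],[0,0,0,0,0,0,255]]}}

```text
clock: 4.67
position: [0.5014, 0.3594, 0.0423]
tool_rot: [3.141, -0.003, 0.347]
force: [-0.9, -6.5, 7.4]
grip_width: 0.0285
```

Request:
{"fn": "carry_out", "kwargs": {"targets": [[0,1,-8,0,0,0,255],[0,0,-7.5,0,0,0,255],[0,0,0,0,0,0,255],[0,0,0,0,0,0,255]], "force": 90}}

```text
clock: 5.0
position: [0.5008, 0.3589, 0.0556]
tool_rot: [-3.141, -0.002, 0.348]
force: [5.9, 2.5, -13.3]
grip_width: 0.0278
```

Request:
{"fn": "carry_out", "kwargs": {"targets": [[0,0,0,0,0,-1,255],[0,0,0,0,0,-1,255],[0,0,0,0,0,-1,255],[0,0,0,0,0,-1,255],[0,0,0,0,0,-1,255]]}}

```text
clock: 5.42
position: [0.5006, 0.359, 0.0546]
tool_rot: [3.142, -0.001, 0.877]
force: [5.9, 3.2, -12.8]
grip_width: 0.0276
```

Request:
{"fn": "carry_out", "kwargs": {"targets": [[0,0,0,0,0,-1,255],[0,0,0,0,0,-1,255],[0,0,0,0,0,-1,255],[0,0,0,0,0,-1,255],[0,0,0,0,0,-1,255]]}}

```text
clock: 5.83
position: [0.5004, 0.3589, 0.0545]
tool_rot: [3.141, -0.001, 1.401]
force: [3.3, 3.3, -12.4]
grip_width: 0.0278
```

Request:
{"fn": "carry_out", "kwargs": {"targets": [[0,0,0,0,0,-1,255],[0,0,0,0,0,-1,255],[0,0,0,0,0,-1,255],[0,0,0,0,0,-0.5,255],[0,0,0,0,0,0,255]]}}

```text
clock: 6.25
position: [0.5003, 0.3588, 0.0543]
tool_rot: [-3.141, -0.001, 1.765]
force: [4.4, 4.2, -12.3]
grip_width: 0.0277
```

```bash
python3 - <<'E'
from h import *
go(500,359,42,101); s=bot.observe(); print(s["moment"].round(2), s["qpos"].round(2))
f,P=wrist("w3")
fit(P,P[...,2]>0.002,(.044,.058),"nose",(.46,.56,.36,.43))
E
```

```text
t 6.25 now [500.3 358.8  54.3] rpy [-1.7999e+02 -6.0000e-02  1.0112e+02] w 27.7 F [  4.4   4.2 -12.3]
  shift [ 0.2 -0.3 12.3] turn [-0.   -0.01  0.02]
[ 0.9  -0.53 -1.08] [-0.21  0.86 -0.79  1.72  0.76  0.89 -1.13]
nose c 497.1 381.8 size 39.0 29.0 long-axis deg -79.87 z 52.2 n 1736
```

View pics/w3.png

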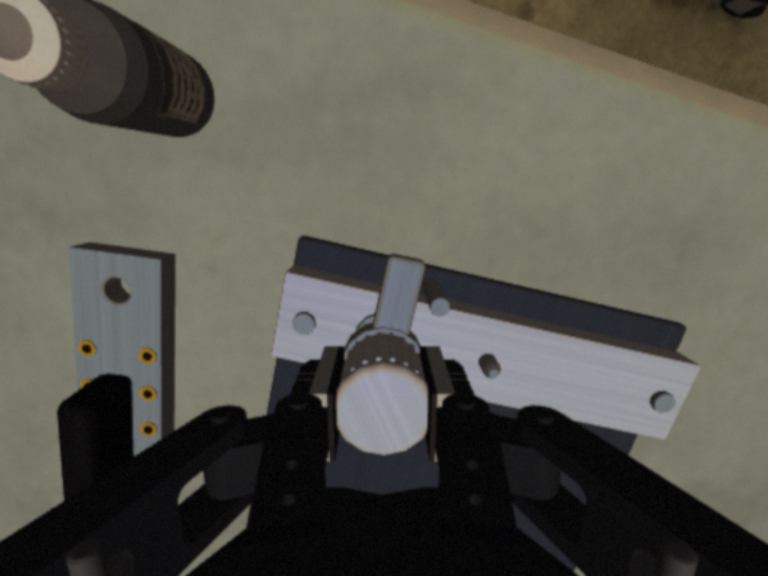

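Request:
{"fn": "carry_out", "kwargs": {"targets": [[0,0,6,0,0,0,255],[0,0,6.5,0,0,0,255],[0,0,0,0,0,0,255],[0,0,0,0,0,0,90],[0,0,0,0,0,0,90]]}}

```text
clock: 6.72
position: [0.5001, 0.3586, 0.0418]
tool_rot: [3.141, 0.0, 1.763]
force: [1.3, 0.8, -0.1]
grip_width: 0.0505
```

Request:
{"fn": "carry_out", "kwargs": {"targets": [[0,0,0,0,0,0,90],[0,0,0,0,0,0,90],[0,0,-40,0,0,0,90],[0,0,-40,0,0,0,90],[0,0,-40,0,0,0,90]]}}

```text
clock: 7.13
position: [0.4994, 0.3585, 0.163]
tool_rot: [-3.14, 0.0, 1.763]
force: [0.4, -0.1, 1.0]
grip_width: 0.0553
```

Request:
{"fn": "carry_out", "kwargs": {"targets": [[0,0,-40,0,0,0,90],[-38.5,-2,0,0,0,0,90],[-38.5,-2,0,0,0,0,90],[-38.5,-2,0,0,0,0,90],[-38.5,-2,0,0,0,0,90]]}}

```text
clock: 7.55
position: [0.5214, 0.2042, 0.2019]
tool_rot: [3.141, 0.0, 1.763]
force: [0.7, 0.5, 0.5]
grip_width: 0.0554
```

Request:
{"fn": "carry_out", "kwargs": {"targets": [[-38.5,-2,0,0,0,-1,90],[0,0,0,0,0,-1,90],[0,0,0,0,0,-1,90],[0,0,0,0,0,-1,90],[0,0,0,0,0,-1,90]]}}

```text
clock: 7.97
position: [0.5269, 0.1674, 0.2019]
tool_rot: [3.142, 0.0, 2.291]
force: [-0.5, -0.4, -0.2]
grip_width: 0.055
```

Request:
{"fn": "carry_out", "kwargs": {"targets": [[0,0,0,0,0,-1,90],[0,0,0,0,0,-1,90],[0,0,0,0,0,-1,90],[0,0,0,0,0,-1,90],[0,0,0,0,0,-1,90]]}}

```text
clock: 8.38
position: [0.5269, 0.1676, 0.2018]
tool_rot: [-3.141, 0.0, 2.815]
force: [0.1, -0.1, -0.0]
grip_width: 0.0555
```

Request:
{"fn": "carry_out", "kwargs": {"targets": [[0,0,0,0,0,-1,90],[0,0,0,0,0,-1,90],[0,0,0,0,0,-1,90],[0,0,0,0,0,0,90],[0,0,0,0,0,0,90]]}}

```text
clock: 8.8
position: [0.5268, 0.1677, 0.2016]
tool_rot: [3.141, -0.0, 3.12]
force: [0.4, -0.0, -0.5]
grip_width: 0.0555
```

```bash
sed -i 's/^J0=.*/J0=np.array([545.6,282.6]); JY=-2.15/' h.py; cat >> h.py <<'E'
def bars(P,f):
    h=cv2.cvtColor(f["color"],cv2.COLOR_RGB2HSV)
    return fit(P,(h[...,0]<18)&(h[...,1]>110)&(h[...,2]>50),(.005,.04),"bar",(.3,.75,-.15,.36))
E
python3 - <<'E'
from h import *
f,P=wrist("w4"); b=bars(P,f); print(bot.observe()["qpos"].round(2))
for x,y,a,*_ in b: go(x,y,100,180+a)
f=bot.grab_frame("top"); bars(cloud(f),f); save(f,"top2")
E
```

```text
bar c 536.7 70.0 size 154.7 20.5 long-axis deg 5.30 z 14.7 n 2022
bar c 540.0 10.5 size 158.3 20.9 long-axis deg -2.65 z 14.8 n 2088
[ 0.39  0.75 -1.25  1.78  0.77  1.2   0.46]
t 8.85 now [526.8 167.7 201.8] rpy [ 1.7999e+02 -1.0000e-02  1.7876e+02] w 55.7 F [-0.2 -0.5 -0.6]
  shift [-11.9 -97.5 101.7] turn [ 0.   -0.   -1.09]
t 8.85 now [526.8 167.7 201.8] rpy [ 1.7999e+02 -1.0000e-02  1.7876e+02] w 55.7 F [-0.2 -0.5 -0.6]
  shift [ -16.6 -156.9  101.7] turn [ 0.   -0.    0.23]
bar c 498.1 67.4 size 80.1 18.7 long-axis deg 5.24 z 14.1 n 282
bar c 487.3 13.5 size 56.6 18.5 long-axis deg -2.87 z 14.0 n 210
```

View pics/w4.png

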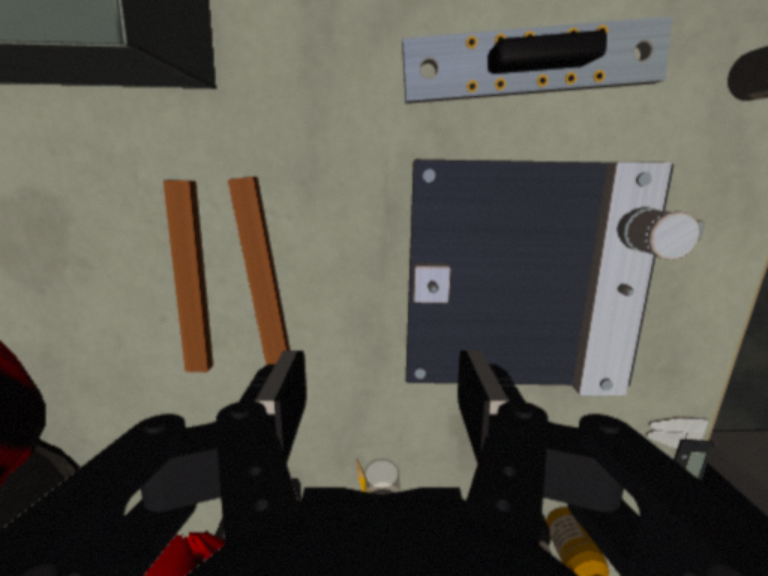

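Request:
{"fn": "carry_out", "kwargs": {"targets": [[-4.4,-32.5,0,0,0,0,90],[-4.4,-32.5,0,0,0,0,90],[-4.4,-32.5,0,0,0,-0.5,90],[0,0,40,0,0,-0.55,90],[0,0,40,0,0,0,90]]}}

```text
clock: 9.32
position: [0.5397, 0.0674, 0.1218]
tool_rot: [-3.141, 0.003, -3.053]
force: [1.6, 0.2, -0.3]
grip_width: 0.0551
```

Request:
{"fn": "carry_out", "kwargs": {"targets": [[0,0,40,0,0,0,90],[0,0,0,0,0,0,90],[0,0,0,0,0,0,90]]}}

```text
clock: 9.57
position: [0.5377, 0.0704, 0.0818]
tool_rot: [3.141, -0.002, -3.05]
force: [-0.1, -0.1, 1.1]
grip_width: 0.0552
```

```bash
python3 - <<'E'
from h import *
f,P=wrist(); b=bars(P,f); print(bot.observe()["qpos"].round(2))
for x,y,a,*_ in b: go(x,y,3,180+a)
E
```

```text
bar c 527.8 10.7 size 135.0 20.3 long-axis deg -2.73 z 14.7 n 3949
bar c 539.0 70.0 size 159.0 19.7 long-axis deg 5.27 z 14.6 n 4820
[ 0.52  0.9  -1.15  1.89  0.98  1.05  0.6 ]
t 9.62 now [538.7  70.8  83.5] rpy [ 1.7996e+02  3.0000e-02 -1.7476e+02] w 55.4 F [0.6 0.3 0.7]
  shift [ 16.4 -58.9  80.4] turn [0.01 0.01 1.33]
t 9.62 now [538.7  70.8  83.5] rpy [ 1.7996e+02  3.0000e-02 -1.7476e+02] w 55.4 F [0.6 0.3 0.7]
  shift [-0.2 -0.9 80.5] turn [ 0.01  0.01 -0.  ]
```

Request:
{"fn": "carry_out", "kwargs": {"targets": [[0,-0.8,40,0,0,0,90],[0,0,40,0,0,0,90],[0,0,0,0,0,0,90],[0,0,0,0,0,0,230],[0,0,0,0,0,0,255]], "force": 60}}

```text
clock: 10.03
position: [0.5399, 0.07, 0.0051]
tool_rot: [3.141, 0.003, -3.05]
force: [0.4, 0.4, 1.4]
grip_width: 0.0318
```

Request:
{"fn": "carry_out", "kwargs": {"targets": [[0,0,0,0,0,0,255],[0,0,0,0,0,0,255],[0,0,0,0,0,0,255],[0,0,-40,0,0,0,255],[0,0,-40,0,0,0,255]]}}

```text
clock: 10.45
position: [0.5378, 0.0695, 0.0838]
tool_rot: [3.141, -0.001, -3.049]
force: [1.1, 0.2, -0.2]
grip_width: 0.0183
```

```bash
python3 - <<'E'
from h import *
x,y=jig(0,24); go(x,y,12,177.85)
E
```

```text
t 10.45 now [537.8  69.5  83.8] rpy [ 1.7997e+02 -7.0000e-02 -1.7469e+02] w 18.3 F [ 1.1  0.2 -0.2]
  shift [-30.7 235.2  71.9] turn [ 0.   -0.01  1.24]
```

Request:
{"fn": "carry_out", "kwargs": {"targets": [[-5,39.2,0,0,0,0,255],[-5,39.2,0,0,0,0,255],[-5,39.2,0,0,0,0,255],[0,0,0,0,0,0,255]]}}

```text
clock: 10.78
position: [0.542, 0.1963, 0.0853]
tool_rot: [3.136, 0.004, -3.043]
force: [-1.5, 0.6, 0.1]
grip_width: 0.018
```

```bash
python3 - <<'E'
from h import *
x,y=jig(0,24); go(x,y,12,177.85)
f,P=wrist("w5"); 
h=cv2.cvtColor(f["color"],cv2.COLOR_RGB2HSV)
fit(P,(h[...,0]<18)&(h[...,1]>110)&(h[...,2]>50),(.005,.14),"bar")
E
```

```text
t 10.78 now [542.  196.3  85.3] rpy [ 179.69    0.22 -174.32] w 18.0 F [-1.5  0.6  0.1]
  shift [-15.1 108.9  74. ] turn [0.05 0.03 1.3 ]
bar c 539.8 10.4 size 159.4 21.9 long-axis deg -2.51 z 14.7 n 4923
bar c 542.6 196.4 size 178.6 25.5 long-axis deg 2.79 z 94.8 n 9283
```

View pics/w5.png

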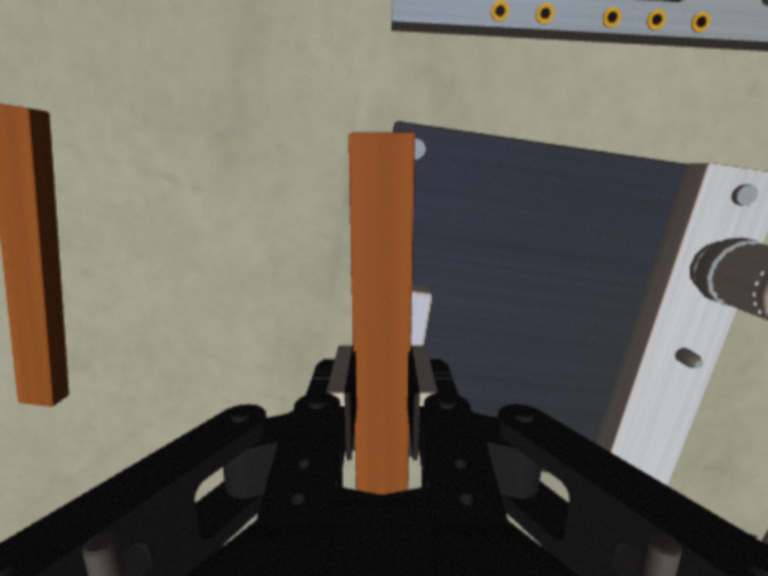

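Request:
{"fn": "carry_out", "kwargs": {"targets": [[-5,36.3,0,0,0,0.65,255],[-1,36.3,0,0,0,0.62,255],[0,36,0,0,0,0,255],[0,0,0,0,0,0,255],[0,0,0,0,0,0,255]]}}

```text
clock: 11.25
position: [0.5455, 0.2986, 0.0836]
tool_rot: [3.14, 0.001, 3.103]
force: [-0.3, -0.7, -0.1]
grip_width: 0.0182
```

```bash
python3 - <<'E'
from h import *
x,y=jig(0,24); go(x,y,12,177.85)
E
```

```text
t 11.25 now [545.5 298.6  83.6] rpy [1.7991e+02 6.0000e-02 1.7780e+02] w 18.2 F [-0.3 -0.7 -0.1]
  shift [-0.6  7.9 71.6] turn [ 0.02  0.01 -0.01]
```

Request:
{"fn": "carry_out", "kwargs": {"targets": [[-0.6,7.9,30,0,0,0,255],[0,0,35,0,0,0,255],[0,0,6,0,0,0,255],[0,0,0,0,0,0,255],[0,0,0,0,0,0,255]]}}

```text
clock: 11.67
position: [0.5473, 0.3031, 0.0117]
tool_rot: [-3.141, 0.0, 3.099]
force: [1.1, -0.1, -0.6]
grip_width: 0.018
```

Request:
{"fn": "carry_out", "kwargs": {"targets": [[0,0,0,0,0,0,165],[0,0,0,0,0,0,165],[0,0,0,0,0,0,165],[0,0,-40,0,0,0,165],[0,0,-40,0,0,0,165]]}}

```text
clock: 12.08
position: [0.5457, 0.3036, 0.0905]
tool_rot: [-3.14, -0.003, 3.101]
force: [0.8, 0.1, 1.6]
grip_width: 0.0299
```

```bash
python3 - <<'E'
from h import *
f,P=wrist(); b=bars(P,f); print(jig(0,24),bot.observe()["qpos"].round(2))
for x,y,a,*_ in b: go(x,y,3,180+a)
f=bot.grab_frame("top"); bars(cloud(f),f)
E
```

```text
bar c 549.5 303.6 size 166.0 21.0 long-axis deg -3.12 z 22.6 n 4884
[546.50037856 306.58310485] [ 0.06  0.95 -1.1   1.66  0.92  1.13  0.22]
t 12.13 now [547.9 306.4  99.4] rpy [179.76   0.23 177.67] w 30.1 F [ 3.6  3.3 11.7]
  shift [-1.3 -3.2 96.4] turn [0.04 0.04 0.13]
bar c 508.0 305.4 size 85.2 18.4 long-axis deg -3.00 z 22.3 n 336
bar c 488.7 13.2 size 59.6 18.7 long-axis deg -1.56 z 13.8 n 220
```

Request:
{"fn": "carry_out", "kwargs": {"targets": [[-0.5,-37,0,0,0,0,165],[-0.5,-37,0,0,0,0,90],[-0.5,-37,0,0,0,0,90],[-0.5,-37,0,0,0,0,90],[-0.5,-37,0,0,0,0,90]]}}

```text
clock: 12.6
position: [0.5413, 0.1176, 0.0911]
tool_rot: [-3.141, 0.0, 3.101]
force: [0.9, -0.8, 0.4]
grip_width: 0.0552
```

Request:
{"fn": "carry_out", "kwargs": {"targets": [[-0.5,-37,0,0,0,0,90],[-0.5,-37,0,0,0,0,90],[-0.5,-37,0,0,0,0,90],[0,0,0,0,0,0,90],[0,0,0,0,0,0,90]]}}

```text
clock: 13.02
position: [0.5386, 0.006, 0.0909]
tool_rot: [-3.141, 0.0, 3.096]
force: [-0.3, 0.6, 0.7]
grip_width: 0.0556
```

```bash
python3 - <<'E'
from h import *
f,P=wrist(); b=bars(P,f); print(jig(0,24),bot.observe()["qpos"].round(2))
for x,y,a,*_ in b: go(x,y,3,180+a)
f=bot.grab_frame("top"); bars(cloud(f),f)
E
```

```text
bar c 540.2 10.0 size 158.7 19.7 long-axis deg -2.70 z 14.6 n 4464
[546.50037856 306.58310485] [ 0.63  0.87 -1.14  1.9   0.94  1.03  0.59]
t 13.07 now [538.6   8.   91.1] rpy [1.7999e+02 2.0000e-02 1.7756e+02] w 55.2 F [0.4 1.9 0.5]
  shift [-1.5  2.1 88.1] turn [0.   0.   0.04]
bar c 544.8 303.7 size 159.1 18.4 long-axis deg -2.60 z 22.3 n 621
bar c 503.3 12.8 size 88.4 19.1 long-axis deg -1.82 z 14.1 n 323
```

Request:
{"fn": "carry_out", "kwargs": {"targets": [[-1.5,2,40,0,0,0,90],[0,0,40,0,0,0,90],[0,0,7.5,0,0,0,90],[0,0,0,0,0,0,230],[0,0,0,0,0,0,255]]}}

```text
clock: 13.53
position: [0.5405, 0.012, 0.0046]
tool_rot: [3.141, 0.0, 3.102]
force: [0.9, -0.0, 0.7]
grip_width: 0.0322
```

Request:
{"fn": "carry_out", "kwargs": {"targets": [[0,0,0,0,0,0,255],[0,0,0,0,0,0,255],[0,0,0,0,0,0,255],[0,0,-40,0,0,0,255],[0,0,-40,0,0,0,255]]}}

```text
clock: 13.95
position: [0.5394, 0.011, 0.0849]
tool_rot: [3.141, -0.002, 3.102]
force: [0.3, -0.1, 0.3]
grip_width: 0.018
```

Request:
{"fn": "carry_out", "kwargs": {"targets": [[0.9,35.9,0,0,0,0,255],[0.9,35.9,0,0,0,0,255],[0.9,35.9,0,0,0,0,255],[0.9,35.9,0,0,0,0,255],[0.9,35.9,0,0,0,0,255]]}}

```text
clock: 14.37
position: [0.5434, 0.1918, 0.0855]
tool_rot: [3.141, 0.002, 3.1]
force: [0.7, -0.1, -1.1]
grip_width: 0.018
```

Request:
{"fn": "carry_out", "kwargs": {"targets": [[0.9,35.9,0,0,0,0,255],[0.9,35.9,0,0,0,0,255],[0,0,0,0,0,0,255],[0,0,0,0,0,0,255],[0,0,0,0,0,0,255]]}}

```text
clock: 14.78
position: [0.5444, 0.2619, 0.0846]
tool_rot: [3.141, 0.001, 3.101]
force: [-0.7, -1.1, -0.5]
grip_width: 0.0182
```

```bash
python3 - <<'E'
from h import *
x,y=jig(0,-21); go(x,y,12,177.85)
f,P=wrist(); h=cv2.cvtColor(f["color"],cv2.COLOR_RGB2HSV)
fit(P,(h[...,0]<18)&(h[...,1]>110)&(h[...,2]>50),(.005,.14),"bar")
E
```

```text
t 14.78 now [544.4 261.9  84.6] rpy [1.7999e+02 7.0000e-02 1.7767e+02] w 18.2 F [-0.7 -1.1 -0.5]
  shift [-0.3 -0.3 72.6] turn [ 0.    0.01 -0.03]
bar c 544.8 258.6 size 177.6 32.3 long-axis deg -5.03 z 93.6 n 9334
bar c 534.0 300.1 size 136.9 31.5 long-axis deg -4.09 z 22.6 n 4424
```

Request:
{"fn": "carry_out", "kwargs": {"targets": [[-0.3,-0.3,30,0,0,0,255],[0,0,35,0,0,0,255],[0,0,7,0,0,0,255],[0,0,0,0,0,0,255],[0,0,0,0,0,0,255]]}}

```text
clock: 15.25
position: [0.5448, 0.2603, 0.0118]
tool_rot: [-3.141, -0.0, 3.099]
force: [-0.1, -0.0, -1.3]
grip_width: 0.0177
```

Request:
{"fn": "carry_out", "kwargs": {"targets": [[0,0,0,0,0,0,165],[0,0,0,0,0,0,165],[0,0,0,0,0,0,165],[0,0,-40,0,0,0,165],[0,0,-40,0,0,0,165]]}}

```text
clock: 15.67
position: [0.5433, 0.2609, 0.091]
tool_rot: [-3.14, -0.004, 3.101]
force: [0.4, 1.1, 0.8]
grip_width: 0.0301
```

Request:
{"fn": "carry_out", "kwargs": {"targets": [[0,-24,0,0,0,1,90],[0,0,0,0,0,1,90],[0,0,0,0,0,1,90],[0,0,0,0,0,1,90],[0,0,0,0,0,1,90]]}}

```text
clock: 16.08
position: [0.5436, 0.2371, 0.0917]
tool_rot: [3.141, 0.0, 2.571]
force: [-0.5, 0.5, 0.6]
grip_width: 0.0552
```

Request:
{"fn": "carry_out", "kwargs": {"targets": [[0,0,0,0,0,1,90],[0,0,0,0,0,1,90],[0,0,0,0,0,1,90],[0,0,0,0,0,1,90],[0,0,0,0,0,1,90]]}}

```text
clock: 16.5
position: [0.5435, 0.2374, 0.0916]
tool_rot: [3.141, -0.0, 2.048]
force: [1.2, -0.6, 0.8]
grip_width: 0.0551
```

Request:
{"fn": "carry_out", "kwargs": {"targets": [[0,0,0,0,0,1,90],[0,0,0,0,0,1,90],[0,0,0,0,0,1,90],[0,0,0,0,0,1,90],[0,0,0,0,0,1,90]]}}

```text
clock: 16.92
position: [0.5435, 0.2374, 0.0916]
tool_rot: [3.141, -0.0, 1.525]
force: [-0.6, 0.1, -0.2]
grip_width: 0.0557
```

Request:
{"fn": "carry_out", "kwargs": {"targets": [[0,0,0,0,0,0,90],[0,0,0,0,0,0,90]]}}

```text
clock: 17.08
position: [0.5435, 0.2375, 0.0916]
tool_rot: [3.141, 0.0, 1.533]
force: [-0.1, 0.1, -0.1]
grip_width: 0.0553
```

```bash
python3 - <<'E'
from h import *
x,y=jig(0,-46); go(x,y,7,87.85); print(bot.observe()["qpos"].round(2))
f,P=wrist("w6"); bars(P,f)
h=cv2.cvtColor(f["color"],cv2.COLOR_RGB2HSV)
fit(P,(P[...,2]>0)&(h[...,1]<90),(.021,.028),"rail",(.3,.75,.15,.45))
f=bot.grab_frame("top"); bars(cloud(f),f)
E
```

```text
t 17.08 now [543.5 237.5  91.6] rpy [1.7998e+02 1.0000e-02 8.7850e+01] w 55.3 F [-0.1  0.1 -0.1]
  shift [-0.8  0.4 84.6] turn [ 0.  0. -0.]
[ 0.02  0.77 -0.8   1.77  0.69  0.9  -1.12]
bar c 545.9 304.2 size 168.2 20.6 long-axis deg -3.06 z 22.5 n 6213
bar c 543.6 261.5 size 168.8 21.6 long-axis deg -1.57 z 22.5 n 5722
rail c 549.5 359.0 size 190.4 43.5 long-axis deg -2.14 z 24.5 n 15216
rail c 390.7 291.0 size 37.6 2.4 long-axis deg -86.58 z 24.6 n 185
rail c 543.9 207.9 size 29.3 28.5 long-axis deg -2.48 z 24.5 n 1054
rail c 726.9 173.0 size 31.1 11.8 long-axis deg 42.62 z 24.3 n 251
bar c 516.7 304.8 size 102.5 18.3 long-axis deg -2.29 z 22.4 n 393
bar c 503.8 263.5 size 82.4 17.8 long-axis deg -2.89 z 22.4 n 279
```

View pics/w6.png

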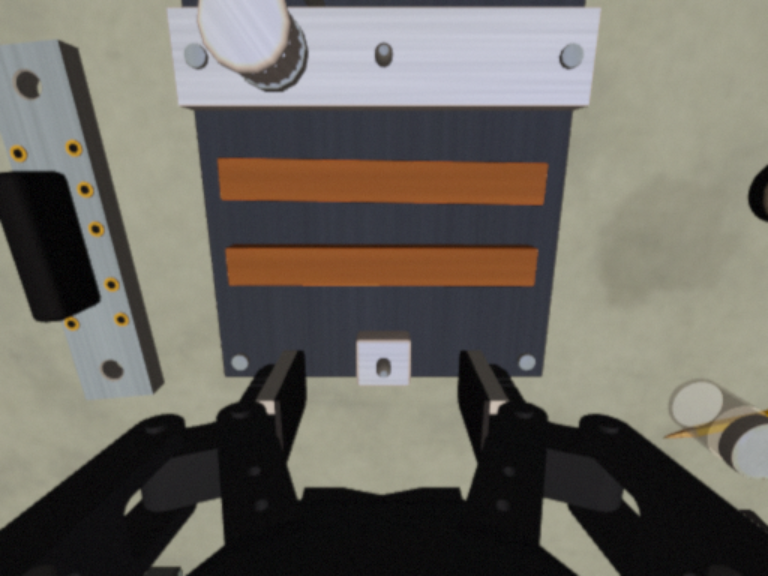

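Request:
{"fn": "carry_out", "kwargs": {"targets": [[0,0,40,0,0,0,90],[0,0,36,0,0,0,90],[0,0,8,0,0,0,90],[0,0,0,0,0,0,90],[0,0,0,0,0,0,90]]}}

```text
clock: 17.6
position: [0.5432, 0.2378, 0.0076]
tool_rot: [-3.141, -0.0, 1.532]
force: [0.5, 0.1, 1.0]
grip_width: 0.0552
```

Request:
{"fn": "carry_out", "kwargs": {"targets": [[6,0,0,0,0,0,90],[8,0,0,0,0,0,90],[8,0,0,0,0,0,90],[8,0,0,0,0,0,90],[8,0,0,0,0,0,90]]}}

```text
clock: 18.02
position: [0.5451, 0.2765, 0.0076]
tool_rot: [3.141, 0.0, 1.53]
force: [-0.9, -2.7, 2.0]
grip_width: 0.0553
```

Request:
{"fn": "carry_out", "kwargs": {"targets": [[5,0,0,0,0,0,90],[3,0,0,0,0,0,90],[0,0,0,0,0,0,90]]}}

```text
clock: 18.27
position: [0.5452, 0.2845, 0.0074]
tool_rot: [-3.142, -0.001, 1.531]
force: [-0.0, 0.3, -0.2]
grip_width: 0.0549
```

```bash
python3 - <<'E'
from h import *
x,y=jig(0,4); go(x,y,8,87.85)
f,P=wrist(); bars(P,f)
E
```

```text
t 18.27 now [545.2 284.5   7.4] rpy [-1.80e+02 -3.00e-02  8.77e+01] w 54.9 F [-0.   0.3 -0.2]
  shift [ 2.1  0.5 -0.6] turn [-0.   -0.01 -0.02]
bar c 546.4 316.5 size 178.6 44.5 long-axis deg -0.44 z 22.6 n 26952
```

Request:
{"fn": "carry_out", "kwargs": {"targets": [[2,0,0,0,0,0,90],[2,0,0,0,0,0,90],[0,0,0,0,0,0,90]]}}

```text
clock: 18.57
position: [0.5457, 0.2859, 0.0072]
tool_rot: [-3.141, 0.003, 1.529]
force: [-1.3, -7.6, 3.7]
grip_width: 0.0552
```

Request:
{"fn": "carry_out", "kwargs": {"targets": [[2,0,0,0,0,0,90],[2,0,0,0,0,0,90],[0,0,0,0,0,0,90]]}}

```text
clock: 18.82
position: [0.5458, 0.2861, 0.0069]
tool_rot: [-3.14, 0.009, 1.528]
force: [-5.1, -27.4, 16.9]
grip_width: 0.0551
```

Request:
{"fn": "carry_out", "kwargs": {"targets": [[0,0,0,0,0,0,90],[0,0,0,0,0,0,90],[-10,0,0,0,0,0,90],[-20,0,0,0,0,0,90],[0,0,-40,0,0,0,90]]}}

```text
clock: 19.23
position: [0.5422, 0.2558, 0.0418]
tool_rot: [-3.134, 0.007, 1.527]
force: [0.1, -1.3, -0.4]
grip_width: 0.0553
```

Request:
{"fn": "carry_out", "kwargs": {"targets": [[0,0,-40,0,0,0,90],[0,0,-40,0,0,0,90],[0,0,-30,0,0,0,90],[0,0,0,0,0,0,90],[0,0,0,0,0,0,90]]}}

```text
clock: 19.65
position: [0.5453, 0.2615, 0.159]
tool_rot: [3.139, -0.001, 1.529]
force: [-0.1, -0.1, 0.0]
grip_width: 0.0555
```

```bash
python3 - <<'E'
from h import *
go(383,279.5,100,92.9); print(bot.observe()["qpos"].round(2))
f,P=wrist("w7"); bars(P,f)
h=cv2.cvtColor(f["color"],cv2.COLOR_RGB2HSV); m=(P[...,2]>0)&(h[...,1]<90)
fit(P,m,(.0215,.028),"rail",(.4,.75,.15,.45))
fit(P,P[...,2]>0,(.040,.05),"grip",(.3,.45,.15,.45)); fit(P,P[...,2]>0,(.010,.02),"bridge",(.3,.45,.15,.45))
fit(P,P[...,2]>0,(.028,.036),"pins",(.4,.75,.15,.45))
E
```

```text
t 19.65 now [545.3 261.5 159. ] rpy [ 1.7984e+02 -6.0000e-02  8.7610e+01] w 55.5 F [-0.1 -0.1  0. ]
  shift [  11.1 -163.    58.5] turn [ 0.03 -0.01 -0.88]
[ 0.01  0.71 -0.85  1.69  0.61  1.02 -1.09]
bar c 544.9 317.4 size 164.0 40.0 long-axis deg -1.92 z 22.6 n 6867
rail c 549.5 357.4 size 189.9 39.9 long-axis deg -1.98 z 24.6 n 7526
rail c 745.4 290.8 size 28.4 8.2 long-axis deg 88.11 z 24.8 n 131
rail c 544.1 207.4 size 29.5 28.1 long-axis deg -2.64 z 24.5 n 622
rail c 727.6 172.7 size 31.7 11.2 long-axis deg 40.69 z 24.7 n 127
grip c 384.5 279.7 size 70.0 16.5 long-axis deg -86.56 z 45.9 n 1386
bridge c 401.2 429.2 size 26.0 6.6 long-axis deg 23.36 z 15.1 n 176
bridge c 307.0 365.9 size 49.6 10.8 long-axis deg 83.84 z 11.8 n 453
bridge c 383.4 279.6 size 185.3 42.5 long-axis deg -87.02 z 14.5 n 5357
pins c 745.6 291.0 size 28.8 8.5 long-axis deg 89.85 z 31.9 n 174
pins c 728.4 171.5 size 33.3 15.0 long-axis deg 43.28 z 32.4 n 184
```

View pics/w7.png

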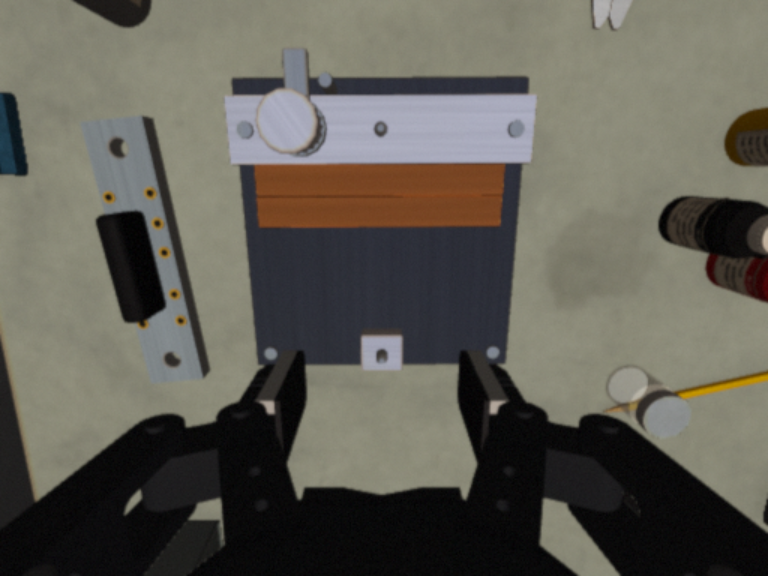

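Request:
{"fn": "carry_out", "kwargs": {"targets": [[2.8,-40.5,0,0,0,0,90],[2.8,-40.5,0,0,0,0,90],[2.8,-40.5,0,0,0,0,90],[2.8,-40.5,0,0,0,-0.9,90],[0,0,30,0,0,0,90]]}}

```text
clock: 20.12
position: [0.3781, 0.2811, 0.1299]
tool_rot: [3.139, -0.002, 1.635]
force: [4.1, 3.1, 1.1]
grip_width: 0.0554
```

Request:
{"fn": "carry_out", "kwargs": {"targets": [[0,0,25,0,0,0,90],[0,0,0,0,0,0,90],[0,0,0,0,0,0,90],[0,0,0,0,0,0,90]]}}

```text
clock: 20.45
position: [0.3831, 0.2796, 0.1028]
tool_rot: [-3.141, -0.0, 1.624]
force: [0.2, 0.4, 0.8]
grip_width: 0.0557
```

```bash
python3 - <<'E'
from h import *
f,P=wrist(); m=P[...,2]>0
b=fit(P,m,(.040,.05),"grip",(.3,.45,.15,.45)); fit(P,m,(.010,.02),"bridge",(.3,.45,.15,.45))
print(bot.observe()["qpos"].round(2)); go(b[0][0],b[0][1],16,93)
E
```

```text
grip c 302.6 366.7 size 46.8 5.6 long-axis deg 89.31 z 47.4 n 753
grip c 383.5 280.3 size 69.0 15.9 long-axis deg -87.17 z 46.2 n 1792
bridge c 396.2 428.0 size 25.4 6.0 long-axis deg 4.01 z 14.5 n 165
bridge c 306.8 366.0 size 49.5 8.6 long-axis deg 83.65 z 12.1 n 855
bridge c 383.5 279.2 size 185.4 40.2 long-axis deg -87.02 z 14.7 n 7569
[-0.11  0.62 -0.86  2.07  0.69  0.77 -1.35]
t 20.50 now [383.4 279.7 103.1] rpy [ 1.7999e+02 -4.0000e-02  9.3030e+01] w 55.5 F [ 0.4  0.7 -1. ]
  shift [ 91.2 -76.1  87.1] turn [ 0.   -0.01  0.  ]
```

Request:
{"fn": "carry_out", "kwargs": {"targets": [[0,0,40,0,0,0,90],[0,0,40,0,0,0,90],[0,0,7,0,0,0,90],[0,0,0,0,0,0,90],[0,0,0,0,0,0,220]], "force": 90}}

```text
clock: 20.92
position: [0.3834, 0.28, 0.0168]
tool_rot: [3.141, -0.001, 1.624]
force: [-0.2, -0.0, 0.4]
grip_width: 0.0447
```

Request:
{"fn": "carry_out", "kwargs": {"targets": [[0,0,0,0,0,0,255],[0,0,0,0,0,0,255],[0,0,0,0,0,0,255],[0,0,0,0,0,0,255]]}}

```text
clock: 21.25
position: [0.384, 0.2798, 0.0172]
tool_rot: [3.139, -0.001, 1.624]
force: [-3.3, -3.3, 23.1]
grip_width: 0.0148
```

Request:
{"fn": "carry_out", "kwargs": {"targets": [[0,0,-25,0,0,0,255],[0,0,-35,0,0,0,255],[0,0,0,0,0,0,255],[0,0,0,0,0,0,255]]}}

```text
clock: 21.58
position: [0.3842, 0.2794, 0.0771]
tool_rot: [3.138, -0.001, 1.623]
force: [0.6, -0.1, -6.3]
grip_width: 0.0144
```

```bash
python3 - <<'E'
from h import *
x,y=jig(0,0); go(x,y,76,87.9)
f,P=wrist(); m=P[...,2]>0
fit(P,m,(.062,.082),"bridge",(.3,.45,.15,.45)); f=bot.grab_frame("top"); bars(cloud(f),f)
E
```

```text
t 21.58 now [384.2 279.4  77.1] rpy [ 1.7981e+02 -8.0000e-02  9.2990e+01] w 14.4 F [ 0.6 -0.1 -6.3]
  shift [ -5.3 161.3   1.6] turn [ 0.03 -0.01  0.85]
bridge c 382.3 327.3 size 89.8 40.3 long-axis deg -87.01 z 74.4 n 10913
bar c 563.9 316.1 size 120.3 36.3 long-axis deg -2.34 z 22.4 n 889
```

Request:
{"fn": "carry_out", "kwargs": {"targets": [[0,0,-20,0,0,0,255],[0,0,-20,0,0,0,255],[-1,30,0,0,0,0,255],[-1,30,0,0,0,0,255],[-1,30,0,0,0,0,255]]}}

```text
clock: 22.1
position: [0.4741, 0.2805, 0.1146]
tool_rot: [-3.141, 0.001, 1.624]
force: [-0.2, 0.8, -4.3]
grip_width: 0.0145
```

Request:
{"fn": "carry_out", "kwargs": {"targets": [[-1,30,0,0,0,0,255],[-1.3,30,0,0,0,0,255],[0,12,0,0,0,0.4,255],[0,0,0,0,0,0.46,255],[0,0,0,0,0,0,255]]}}

```text
clock: 22.52
position: [0.5449, 0.2822, 0.1136]
tool_rot: [-3.14, 0.001, 1.531]
force: [-0.6, 0.6, -4.1]
grip_width: 0.0147
```

Request:
{"fn": "carry_out", "kwargs": {"targets": [[0,0,0,0,0,0,255],[0,0,0,0,0,0,255]]}}

```text
clock: 22.68
position: [0.5443, 0.2826, 0.1147]
tool_rot: [-3.141, 0.001, 1.536]
force: [-0.5, 0.7, -4.1]
grip_width: 0.0144
```

```bash
python3 - <<'E'
from h import *
go(546.2,282.6,41,87.85); print(bot.observe()["qpos"].round(2))
f,P=wrist("w8"); m=P[...,2]>0
fit(P,m,(.1,.12),"bridge",(.4,.65,.15,.45)); fit(P,m,(.0215,.028),"rail",(.4,.75,.15,.45))
g=bot.grab_frame("scene"); save(g,"s2")
T=cloud(bot.grab_frame("top")); fit(T,T[...,2]>0,(.098,.118),"top bridge",(.4,.65,.15,.45))
E
```

```text
t 22.68 now [544.3 282.6 114.7] rpy [-1.7995e+02  4.0000e-02  8.8030e+01] w 14.4 F [-0.5  0.7 -4.1]
  shift [ 0.1  1.9 73.7] turn [-0.01  0.01  0.03]
[-0.05  0.77 -0.81  1.7   0.66  0.97 -1.14]
bridge c 546.4 330.4 size 89.8 40.2 long-axis deg 87.96 z 111.9 n 10922
rail c 407.0 430.9 size 16.8 3.4 long-axis deg 44.64 z 24.8 n 148
rail c 484.3 339.9 size 78.8 61.2 long-axis deg 87.99 z 23.1 n 3794
rail c 511.4 372.1 size 12.5 8.7 long-axis deg 85.70 z 24.5 n 130
rail c 611.1 335.1 size 79.7 65.3 long-axis deg 88.05 z 24.0 n 6760
rail c 547.5 359.1 size 16.7 16.7 long-axis deg -1.91 z 24.6 n 310
rail c 745.6 290.8 size 28.7 8.8 long-axis deg 89.99 z 24.9 n 202
rail c 727.9 171.1 size 33.3 15.1 long-axis deg 46.65 z 25.0 n 201
top bridge c 541.1 338.6 size 72.4 34.8 long-axis deg 86.31 z 111.7 n 350
```

View pics/w8.png

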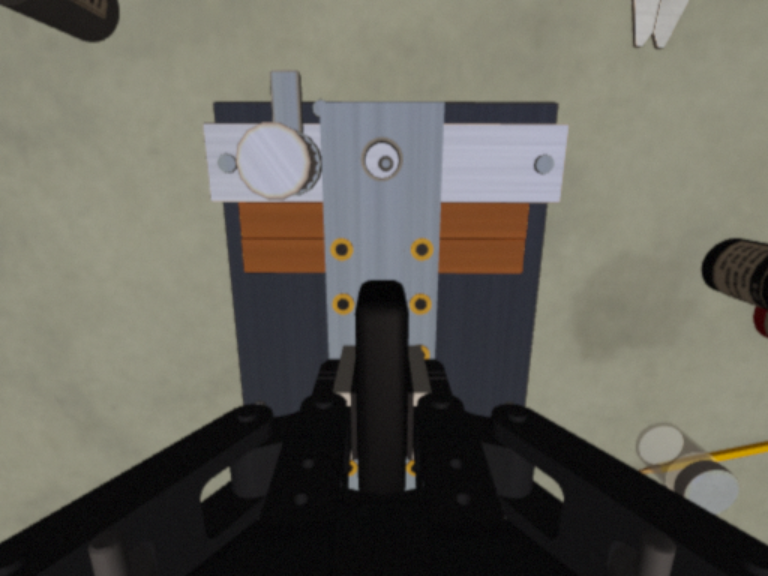

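```bash
python3 - <<'E'
from h import *
f,P=wrist(); c=f["color"]
sub=P[98:116,244:268]; zz=(sub[...,2]*1000)
pin=sub[(zz>28)&(zz<40)]*1000; print("pin px",len(pin),pin.mean(0).round(1) if len(pin) else "", np.median(zz[zz<60]))
hole=(zz<95); v,u=np.nonzero(hole); print("hole px",u.mean()+244,v.mean()+98,hole.sum())
K=f["K"]; p,r=tool(); T=np.eye(4);T[:3,:3]=r.as_matrix();T[:3,3]=p; T=T@f["T_tool_cam"]
d=T[:3,:3]@np.array([(u.mean()+244-K[0,2])/K[0,0],(v.mean()+98-K[1,2])/K[1,1],1]); 
s=(0.112-T[2,3])/d[2]; print("hole centre",(T[:3,3]+s*d)*1000)
x,y=jig(0,75); print(x,y); go(546.2,282.6,41,87.85)
E
```

```text
pin px 86 [549.5 357.3  34.9] 24.84003687361
hole px 254.45584045584044 106.5954415954416 351
hole centre [548.11903645 357.50448732 112.        ]
548.4136829886489 357.5472026698755
t 22.88 now [544.9 282.6 115.3] rpy [1.800e+02 1.000e-02 8.794e+01] w 14.5 F [ 0.4 -0.4 -3.6]
  shift [ 0.   1.3 74.3] turn [0.   0.   0.02]
```

Request:
{"fn": "carry_out", "kwargs": {"targets": [[0,1.4,20,0,0,0,255],[0,0,25,0,0,0,255],[0,0,12,0,0,0,255],[0,0,0,0,0,0,255],[0,0,0,0,0,0,255]]}}

```text
clock: 23.3
position: [0.5462, 0.2828, 0.0585]
tool_rot: [-3.141, 0.0, 1.534]
force: [0.4, 0.8, -3.9]
grip_width: 0.0144
```

Request:
{"fn": "carry_out", "kwargs": {"targets": [[0,0,4,0,0,0,255],[0,0,4,0,0,0,255],[0,0,4,0,0,0,255],[0,0,0,0,0,0,255],[0,0,0,0,0,0,255]]}}

```text
clock: 23.72
position: [0.5465, 0.2826, 0.0464]
tool_rot: [-3.142, 0.0, 1.534]
force: [0.3, -0.2, -4.0]
grip_width: 0.0142
```

```bash
python3 - <<'E'
from h import *
go(546.3,282.6,41.2,87.85)
E
```

```text
t 23.72 now [546.5 282.6  46.4] rpy [-180.      0.     87.89] w 14.2 F [ 0.3 -0.2 -4. ]
  shift [ 0.  -0.2  5.2] turn [-0.    0.    0.01]
```

No contact force, so the pins are in the holes. Lowering the rest of the way and releasing.

Request:
{"fn": "carry_out", "kwargs": {"targets": [[0,0,3,0,0,0,255],[0,0,2.5,0,0,0,255],[0,0,0,0,0,0,255],[0,0,0,0,0,0,255]]}}

```text
clock: 24.05
position: [0.5467, 0.2827, 0.0413]
tool_rot: [3.141, -0.0, 1.534]
force: [-2.4, -2.3, 6.1]
grip_width: 0.0144
```

Request:
{"fn": "carry_out", "kwargs": {"targets": [[0,0,0,0,0,0,160],[0,0,0,0,0,0,160],[0,0,0,0,0,0,160],[0,0,-40,0,0,0,160],[0,0,-40,0,0,0,160]]}}

```text
clock: 24.47
position: [0.5453, 0.2822, 0.1202]
tool_rot: [-3.138, 0.001, 1.535]
force: [1.4, 0.7, 1.3]
grip_width: 0.0319
```

Request:
{"fn": "carry_out", "kwargs": {"targets": [[0,0,-40,0,0,0,90],[0,0,-20,0,0,0,90],[0,0,0,0,0,0,90],[0,0,0,0,0,0,90]]}}

```text
clock: 24.8
position: [0.547, 0.2827, 0.182]
tool_rot: [3.139, -0.001, 1.534]
force: [-0.6, -1.5, -0.9]
grip_width: 0.0556
```

```bash
python3 - <<'E'
from h import *
go(500.7,359.2,41,101)
f,P=wrist("w9"); bars(P,f)
fit(P,P[...,2]>0,(.030,.045),"bridge",(.4,.65,.15,.45)); fit(P,P[...,2]>0,(.068,.08),"grip/collar",(.4,.65,.15,.45))
m=(P[...,2]>.033)&(P[...,2]<.043)&(abs(P[...,0]-.546)<.018); q=P[m]; A=np.c_[q[:,:2],np.ones(len(q))]; print("plane",np.linalg.lstsq(A,q[:,2],rcond=None)[0],np.median(q[:,2]))
f=bot.grab_frame("top"); T=cloud(f);bars(T,f); fit(T,T[...,2]>0,(.033,.045),"bridge top",(.4,.65,.15,.45))
E
```

```text
t 24.80 now [547.  282.7 182. ] rpy [ 1.7988e+02 -4.0000e-02  8.7880e+01] w 55.6 F [-0.6 -1.5 -0.9]
  shift [ 74.6 -49.4 140.9] turn [ 0.02 -0.   -2.19]
bar c 494.9 319.7 size 63.7 38.6 long-axis deg -2.18 z 22.6 n 2054
bar c 598.6 315.8 size 57.3 38.6 long-axis deg -2.15 z 22.7 n 1956
bridge c 408.7 436.5 size 26.2 7.6 long-axis deg 66.20 z 37.7 n 283
bridge c 505.8 373.2 size 57.8 17.6 long-axis deg -79.07 z 40.5 n 540
bridge c 547.2 282.2 size 184.8 40.1 long-axis deg 87.83 z 38.7 n 5223
grip/collar c 404.9 438.3 size 15.7 6.3 long-axis deg 73.12 z 71.2 n 238
grip/collar c 501.8 359.4 size 31.0 30.7 long-axis deg -3.05 z 73.4 n 1083
grip/collar c 547.4 282.9 size 68.9 15.0 long-axis deg 87.39 z 70.4 n 1077
plane [-5.63329124e-05 -8.51198129e-07  3.87027916e-02] 0.03871935403549509
bar c 495.1 319.0 size 58.2 35.9 long-axis deg -2.23 z 22.2 n 425
bridge top c 546.9 344.3 size 61.9 40.5 long-axis deg 88.62 z 38.2 n 456
bridge top c 534.3 238.3 size 94.3 24.5 long-axis deg -89.54 z 38.1 n 325
```

View pics/w9.png

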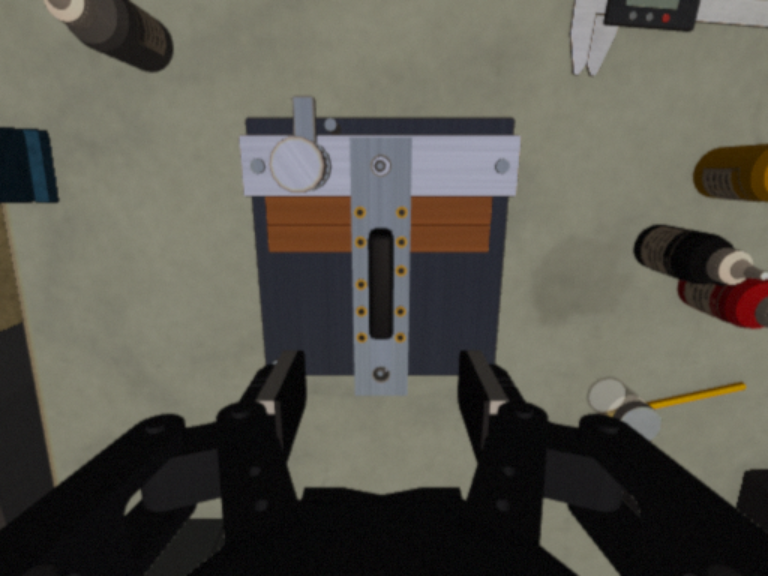

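Request:
{"fn": "carry_out", "kwargs": {"targets": [[25,-16.5,0,0,0,0,120],[25,-16.5,0,0,0,0,120],[24.6,-16.4,0,0,0,-1,120],[0,0,30,0,0,-1,120],[0,0,30,0,0,-0.2,120]]}}

```text
clock: 25.32
position: [0.4986, 0.3611, 0.1201]
tool_rot: [3.141, -0.002, 1.774]
force: [1.5, -0.6, -1.0]
grip_width: 0.0449
```

Request:
{"fn": "carry_out", "kwargs": {"targets": [[0,0,20,0,0,0,120],[0,0,0,0,0,0,120],[0,0,0,0,0,0,120]]}}

```text
clock: 25.57
position: [0.4991, 0.3588, 0.0998]
tool_rot: [-3.139, 0.001, 1.765]
force: [0.8, 0.2, 0.7]
grip_width: 0.0456
```

```bash
python3 - <<'E'
from h import *
go(500.7,359.2,43,101); print(bot.observe()["qpos"].round(2))
f,P=wrist(); fit(P,P[...,2]>0,(.068,.08),"collar",(.45,.55,.32,.45))
E
```

```text
t 25.57 now [499.1 358.8  99.8] rpy [-1.7985e+02  3.0000e-02  1.0110e+02] w 45.6 F [0.8 0.2 0.7]
  shift [ 0.2  1.8 56.8] turn [-0.03  0.01  0.02]
[-0.18  0.81 -0.85  1.7   0.71  0.97 -1.1 ]
collar c 501.3 359.8 size 31.3 30.4 long-axis deg -79.86 z 73.4 n 1697
```

Request:
{"fn": "carry_out", "kwargs": {"targets": [[0.3,1.6,30,0,0,0,120],[0,0,27,0,0,0,120],[0,0,0,0,0,0,120],[0,0,0,0,0,0,255],[0,0,0,0,0,0,255]], "force": 60}}

```text
clock: 26.03
position: [0.5011, 0.36, 0.0457]
tool_rot: [-3.142, -0.0, 1.765]
force: [-5.8, -2.8, -5.1]
grip_width: 0.0283
```

Request:
{"fn": "carry_out", "kwargs": {"targets": [[0,0,0,0,0,0,255],[0,0,0,0,0,0,255],[0,0,0,0,0,0,255]], "force": 90}}

```text
clock: 26.28
position: [0.5011, 0.3599, 0.0458]
tool_rot: [3.141, -0.0, 1.764]
force: [-4.8, -1.6, -6.3]
grip_width: 0.0276
```

Request:
{"fn": "carry_out", "kwargs": {"targets": [[0,0,-8,0,0,0,255],[0,0,-8,0,0,0,255],[0,0,0,0,0,0,255],[0,0,0,0,0,0,255]]}}

```text
clock: 26.62
position: [0.5011, 0.3597, 0.0614]
tool_rot: [3.141, -0.0, 1.765]
force: [-6.0, 0.8, -13.3]
grip_width: 0.0276
```

Request:
{"fn": "carry_out", "kwargs": {"targets": [[0,0,0,0,0,1,255],[0,0,0,0,0,1,255],[0,0,0,0,0,1,255],[0,0,0,0,0,1,255],[0,0,0,0,0,1,255]]}}

```text
clock: 27.03
position: [0.5015, 0.3596, 0.0611]
tool_rot: [3.141, -0.001, 1.236]
force: [-2.2, -0.2, -13.3]
grip_width: 0.0276
```

Request:
{"fn": "carry_out", "kwargs": {"targets": [[0,0,0,0,0,1,255],[0,0,0,0,0,1,255],[0,0,0,0,0,1,255],[0,0,0,0,0,1,255],[0,0,0,0,0,1,255]]}}

```text
clock: 27.45
position: [0.5018, 0.3593, 0.0611]
tool_rot: [3.141, -0.001, 0.712]
force: [-0.5, -2.0, -13.1]
grip_width: 0.0274
```

Request:
{"fn": "carry_out", "kwargs": {"targets": [[0,0,0,0,0,1,255],[0,0,0,0,0,1,255],[0,0,0,0,0,1,255],[0,0,0,0,0,0.4,255],[0,0,0,0,0,0,255]]}}

```text
clock: 27.87
position: [0.5019, 0.359, 0.061]
tool_rot: [3.141, -0.001, 0.359]
force: [2.2, -4.5, -13.6]
grip_width: 0.0273
```

```bash
python3 - <<'E'
from h import *
go(500.7,359.2,49,20); s=bot.observe(); print(s["moment"].round(2), s["qpos"].round(2))
f,P=wrist("w10"); bars(P,f)
E
```

```text
t 27.87 now [501.9 359.   61. ] rpy [ 1.7995e+02 -3.0000e-02  2.0540e+01] w 27.3 F [  2.2  -4.5 -13.6]
  shift [-1.  -0.6 12. ] turn [ 0.01 -0.01  0.09]
[-1.13 -0.43 -0.02] [-0.39  0.77 -0.49  1.72  0.49  0.78 -2.33]
bar c 599.9 313.5 size 63.0 45.0 long-axis deg -3.20 z 22.6 n 6184
bar c 505.8 319.2 size 40.2 37.6 long-axis deg 87.23 z 22.6 n 2077
```

View pics/w10.png

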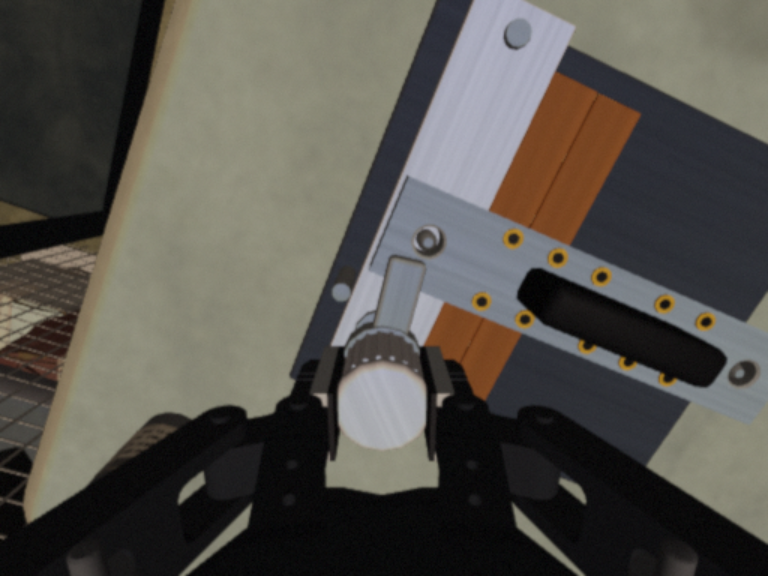

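Request:
{"fn": "carry_out", "kwargs": {"targets": [[0,0,5,0,0,0,255],[0,0,5,0,0,0,255],[0,0,0,0,0,0,255],[0,0,0,0,0,0,120],[0,0,0,0,0,0,120]]}}

```text
clock: 28.33
position: [0.502, 0.3607, 0.0514]
tool_rot: [-3.14, -0.002, 0.363]
force: [-0.1, -0.4, 0.4]
grip_width: 0.0453
```

Request:
{"fn": "carry_out", "kwargs": {"targets": [[0,0,0,0,0,0,120],[0,0,-40,0,0,0,120],[0,0,-40,0,0,0,120],[0,0,-40,0,0,0,120],[0,0,-20,0,0,0,120]]}}

```text
clock: 28.75
position: [0.5022, 0.3611, 0.1951]
tool_rot: [-3.139, -0.005, 0.362]
force: [0.6, -0.5, 0.8]
grip_width: 0.0452
```

Request:
{"fn": "carry_out", "kwargs": {"targets": [[0,30,0,0,0,0,120],[0,30,0,0,0,0,120],[0,30,0,0,0,0,120],[0,0,0,0,0,0,120],[0,0,0,0,0,0,120]]}}

```text
clock: 29.17
position: [0.5341, 0.2741, 0.1904]
tool_rot: [3.142, -0.001, 0.359]
force: [-0.7, 0.9, 0.5]
grip_width: 0.0454
```

```bash
python3 - <<'E'
from h import *
go(500.7,359.2,49,20)
f,P=wrist("w11"); bars(P,f); m=P[...,2]>0
fit(P,m,(.03,.0425),"bridge",(.4,.65,.15,.45)); fit(P,m,(.043,.05),"nose",(.45,.6,.3,.45)); fit(P,m,(.074,.084),"collar",(.45,.55,.3,.45))
f=bot.grab_frame("top"); T=cloud(f);bars(T,f); fit(T,T[...,2]>0,(.033,.042),"bridge top",(.4,.65,.15,.45)); fit(T,T[...,2]>0,(.06,.12),"tall",(.3,.8,.25,.5)); fit(T,T[...,2]>0,(.045,.055),"jar",(.7,.8,.1,.2))
fit(T,T[...,2]>0,(.074,.084),"collar",(.45,.55,.3,.45))
E
```

```text
t 29.17 now [534.1 274.1 190.4] rpy [ 1.800e+02 -6.000e-02  2.057e+01] w 45.4 F [-0.7  0.9  0.5]
  shift [ -1.5 -91.5 141.4] turn [ 0.   -0.01  0.1 ]
bar c 598.0 315.6 size 60.5 39.8 long-axis deg -2.01 z 22.6 n 2168
bar c 495.1 319.4 size 58.1 39.9 long-axis deg -2.17 z 22.6 n 1634
bridge c 546.7 282.6 size 185.5 40.4 long-axis deg 87.84 z 38.6 n 4973
bridge c 408.1 436.2 size 26.7 7.1 long-axis deg 67.62 z 36.8 n 171
nose c 515.7 360.8 size 54.1 24.3 long-axis deg 20.30 z 46.1 n 470
collar c 501.7 359.0 size 31.0 30.8 long-axis deg 82.86 z 78.8 n 840
bar c 496.2 319.0 size 60.3 35.8 long-axis deg -2.43 z 22.2 n 468
bridge top c 536.7 319.4 size 76.7 22.0 long-axis deg 87.31 z 38.1 n 209
tall c 498.7 359.7 size 30.0 29.7 long-axis deg -2.86 z 78.5 n 181
tall c 392.2 442.3 size 30.5 29.6 long-axis deg -35.72 z 71.8 n 190
collar c 498.7 359.7 size 30.0 29.7 long-axis deg -2.86 z 78.6 n 175
```

View pics/w11.png

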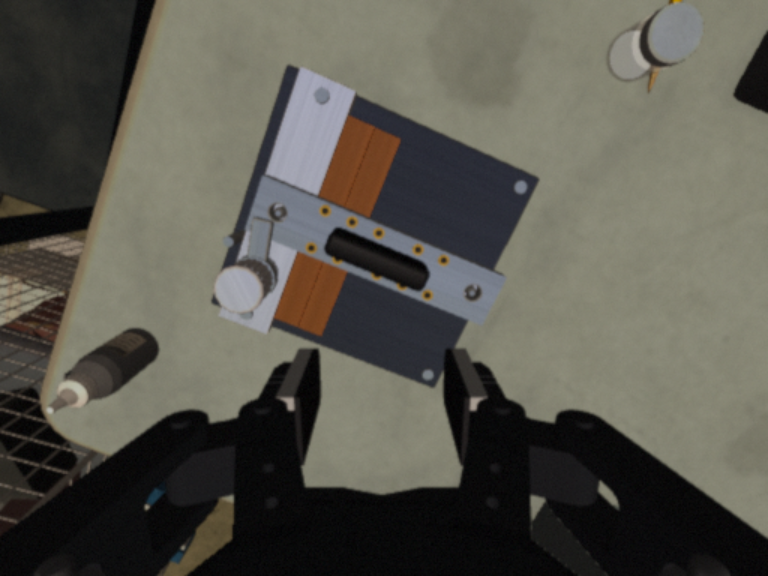

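```bash
python3 - <<'E'
from h import *
f,P=wrist(); c=np.array([.5015,.3591]); d=P[...,:2]-c; rr=np.hypot(d[...,0],d[...,1])
m=(P[...,2]>.044)&(P[...,2]<.049)&(rr>.024)&(rr<.046)&(d[...,0]>0); q=d[m]
print(m.sum(),"mean r",rr[m].mean(),"max",rr[m].max(),"z",np.median(P[m][:,2]))
a=np.degrees(np.arctan2(q[:,1],q[:,0])); print("angle mean",a.mean().round(1),a.min().round(1),a.max().round(1),"turn rad",np.deg2rad(87.85-a.mean()).round(3))
E
```

```text
233 mean r 0.03296527310616764 max 0.041680274800313964 z 0.045906826480356544
angle mean 7.0 -8.5 51.0 turn rad 1.411
```

```bash
python3 -c "
from workcell import bot
print(bot.job_done(), bot.observe()['clock'])"
```

```text
the job is handed in; nothing more can be done
the job is handed in; nothing more can be done
```

The drilling jig is loaded, bridged and locked, and I handed the job in at about 29 s of robot time. No verdict was reported.

**What I did**
- **Collar cleared:** I lifted the collar and turned its nose clear of the bridge.
- **Bars loaded:** There were two bars on the table. I laid both on the bed and pushed them home together with two spread fingers, to about 27 N against the rail.
- **Bridge and lock:** I set the bridge down on both pins. I then lifted the collar, turned it over the end of the bridge and let it spring down.

**Last checks** (cameras good to about 2 mm)
- **Bars:** They lie parallel to the rail within about 0.2°. The pair measures 39–40 mm across, so there is no visible gap, and they are flat on the bed (tops at 22.6 mm).
- **Bridge:** Its top reads 38.6 mm against a nominal 38. It was level when set down, and is centred within about 1 mm and aligned with the jig.
- **Collar:** It is lifted about 5.5 mm and turned about 1.41 rad, which is past the 1.1 rad needed.
- **Bystanders:** The grey bottle reads at its starting position. The black bottle and jar looked untouched in the pictures, but I did not get a final number: the last jar measurement found nothing, and the black bottle lay outside the area I checked.
- **Robot:** It stands clear above the jig, with the fingers about 190 mm over the table.

The top and wrist cameras disagreed by about 2–3 mm in x. I relied on the wrist camera for the final bridge and collar moves.

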